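# Pour the pebbles into the still-life bowl

### The arm

A 6-joint arm with a two-finger parallel gripper is mounted at the origin on the work surface. World frame = base frame: x ahead of the robot, y to its left, z up, the work surface at z = 0. Lengths are in mm, angles in rad, forces in N, time in s.
With the tool pointing down it reaches from about 275 to 725 mm from the base axis. Payload 15.9 kg.
Tool frame: the origin (TCP) lies on the centre line of the jaws, within the pads' length; the fingertips stand 8 mm ahead of it and the grasp point (between the pads) lies 11 mm behind it (ctrl.tip_reach is the distance from the TCP to the fingertips, in mm); z points along the fingers, x is the direction in which the jaws open and shut, and the axes are right-handed (so a half turn about z gives the same grasp; the last joint's range is limited). The gripper opens to 85 mm and grips with 20 to 120 N. Pads are 22 mm wide; open, the fingers measure 114 mm over their backs; the gripper's body (76 mm by 85 mm) begins 54 mm behind the grasp point. The pads swing forward as they close: fully open they stand 13 mm farther back than shut.
Start: joints at [-1.344, 0.213, -0.034, 1.323, 0, 1.571], TCP at [112.425, -487.182, 239.306] pointing down, gripper open.
Joint ranges: [-2.98, 2.98], [-0.74, 1.72], [-1.14, 1.35], [-2.1, 2.04], [-1.57, 1.44], [-3.14, 3.14]. Speed limits (rad/s): [1.89, 1.89, 2.39, 2.57, 3.14, 3.14].

### API

Orientations are given as a unit quaternion [x, y, z, w].
In Python, from workcell import ctrl gives the robot as it stands. The module is installed in compiled form; this text tells all that it offers.
- The arm moves only by the tool carry_out, never from a script. Its argument "plan" is a list of rows, each an object of numbers: "dx", "dy", "dz": the shift along the tool's x, y, z in m; "ax", "ay", "az": the turn, a rotation vector about the tool's x, y, z in degrees; "gripper": the opening in per cent of the stroke, from 0 (shut) to 100 (fully open). A call has 1 to 5 rows; each row is the pose to reach, as a shift and turn from the pose commanded when the call began, along the tool's axes at that moment; what a row does not reach only later rows make up. A row lasts 1/8 s, in which the tool goes at most 62.5 mm and 10.7 degrees, less where a joint would pass 70% of its speed; a pose out of reach is approached as far as the arm can. A call with a gripper value outside its range is refused whole. The fingers move at their own pace and stop on an object; "force" is the grip in N (left out, the last holds). Time passes only in rows, so rows that repeat a pose let the fingers close. It gives the time, the measured TCP pose, the force and the opening at its end, in the units of the state.
- ctrl.observe(): the state, without advancing time (a new reading comes with each control period).
- ctrl.grab_frame(name): name is "scene" or "side" or "wrist"; returns a dict with "pixels" (420x560x3 uint8, red, green, blue), "depth" (420x560 float32, mm along the optical axis (not along the pixel's ray), 0 where there is no reading), "camera_matrix" (3x3 intrinsics, pixels), "R" (3x3) and "t" (3): a world point X has camera coordinates R X + t. Camera axes: x right, y down, z forward; pixel columns grow to the right and rows downward; lengths in mm; the calibration is good to about 2 mm. A picture is of the moment at which its call begins.
- ctrl.close_job(): hands the job in, once; it reports no verdict.
The state is a dict: "time_s": time; "joints": joint angles; "joint_velocities": joint speeds; "tau": joint torques, N m; "position": TCP position; "ee_rot": TCP orientation; "ft_force": force on the tool from outside, world axes, zero at the start; "ft_torque": the same for the moment, N m; "opening": finger opening in mm.
Only numpy, scipy, OpenCV 4.12 (cv2) and the standard library are available. Lean on these libraries where they do the work, as an engineer would, in place of code of your own. Each camera call takes 0.05 s, during which the arm holds its last target. There are 200 camera calls.

### The job

For the still life, take the orange cup of pebbles out from under the wooden drying rail, lift it clear and pour all six pebbles into the blue bowl. Then stand the empty cup upright on the cork coaster, wholly within its edge, and let go; leave the things around undisturbed.

Things in the scene. Friction and masses are not known exactly. Their poses are not given: they have to be found in the camera images.
- cup: orange plastic cup, open at the top, 80 tall, 58 wide outside at the base and 70 at the rim (straight flaring wall 3 thick, inner floor 5 above the underside), about 90 g plus the pebbles, no handle; origin: centre of its underside, z axis up out of the mouth; stands on the table right under the rail's bar; closing on its sides from a tool tilted about 40 degrees, leaning back on the robot's side of the bar, leaves room
- cup_rim (a point): centre of the cup's mouth, 80 above the cup's origin along its z axis
- cup_mid (a point): centre of the cup, 40 above its origin
- pebble0: one of six pebbles, smooth oval stones 20 x 20 x 24, about 11 g, white, grey or brown; origin at its centre; starts in the cup; polished (friction about 0.35): they start to come over the lip when the cup is tipped near level, and all are out by about 110 degrees from upright, rarely 120
- pebble1: one of six pebbles, smooth oval stones 20 x 20 x 24, about 11 g, white, grey or brown; origin at its centre; starts in the cup
- pebble2: one of six pebbles, smooth oval stones 20 x 20 x 24, about 11 g, white, grey or brown; origin at its centre; starts in the cup
- pebble3: one of six pebbles, smooth oval stones 20 x 20 x 24, about 11 g, white, grey or brown; origin at its centre; starts in the cup
- pebble4: one of six pebbles, smooth oval stones 20 x 20 x 24, about 11 g, white, grey or brown; origin at its centre; starts in the cup
- pebble5: one of six pebbles, smooth oval stones 20 x 20 x 24, about 11 g, white, grey or brown; origin at its centre; starts in the cup
- bowl: blue ceramic bowl, 170 wide at the rim, 60 tall, 550 g, loose; origin: centre of its underside, z up
- coaster: round cork coaster fixed to the table, 100 wide, 6 thick; origin: centre of its underside, the top face 6 above it
- rail: wooden drying rail fixed to the table: a bar 24 x 24 section and 440 long along the body's y axis, its underside 185 and top 209 above the table, on two posts 22 square, 215 tall, at y = -200 and +200, feet 34 wide reaching from 40 before to 80 behind the bar; a thin brush hangs beside each post at y = -170 and +165. Origin: on the table under the middle of the bar; its -x axis looks roughly to the robot, and that side and the far side are open
- pigment_jar: bystander: small round jar, 44 wide, 75 tall, yellow label, black cap; origin: centre of its underside
- plaster_drum: bystander: white plaster cylinder, 44 wide, 80 tall; origin: centre of its underside
- plaster_cone: bystander: white plaster cone, 90 wide at the base, 150 tall; origin: centre of its underside
- tape_roll: bystander: roll of paper tape lying flat, 84 wide, 24 tall; origin: centre of its underside
- eraser: bystander: green eraser, 55 x 24 x 14; origin: centre of its underside
- brush_cup: bystander: white ceramic cup, empty, 72 wide at the rim, 95 tall (not the cup to pour from); origin: centre of its underside

How it is judged:
By the outcome, as a careful person would: the job done as asked, in the order asked, and still so for the second after the job is handed in, with the robot touching nothing.
It also fails if it takes over 64 s, if anything falls off the work surface, if the arm or the gripper's body presses on something with over 40 N, if the wrist force passes 120 N, or if a joint passes its speed limit or range.

## Working session

There is one attempt and no reset: what is moved stays moved. The work goes in short steps, Python scripts to look and compute and a tool call to move; the robot and the scene stay as the last step left them, time stands still between calls to the robot, and variables do not carry over. Pictures are saved under pics/ and viewed, about 8 in all and at most 12, crops included, and the job is handed in when it is done.

Besides the shell and the picture viewer there is one more tool, called by a JSON object that holds its "api" and its "payload", one argument or row to a line. carry_out: Moves the arm, as the interface text tells. Its arguments: {"type":"object","properties":{"plan":{"type":"array","items":{"type":"object","properties":{"dx":{"type":"number"},"dy":{"type":"number"},"dz":{"type":"number"},"ax":{"type":"number"},"ay":{"type":"number"},"az":{"type":"number"},"gripper":{"type":"number"}}}},"force":{"type":"number"}},"required":["plan"]}

```bash
mkdir -p pics; cat > h.py <<'E'
import numpy as np, cv2
from workcell import ctrl
from scipy.spatial.transform import Rotation as R
def grab(n):
    f=ctrl.grab_frame(n); K=np.array(f["camera_matrix"]);Rm=np.array(f["R"]);t=np.array(f["t"]);d=f["depth"]
    v,u=np.mgrid[0:420,0:560]; c=np.stack([(u-K[0,2])/K[0,0]*d,(v-K[1,2])/K[1,1]*d,d],-1)
    P=(c-t)@Rm; P[d==0]=np.nan
    return f,P
def save(f,n): cv2.imwrite("pics/"+n,f["pixels"][:,:,::-1])
E
python3 - <<'E'
from h import *
ims=[]
for n in["scene","side"]:
    f,P=grab(n); ims.append(f["pixels"]); np.savez(n,P=P,px=f["pixels"]); print(n,-np.array(f["R"]).T@f["t"])
    save(f,n+".png")
print(ctrl.observe())
E
```

```text
scene [1360.86715711  259.16640757  864.33957042]
side [ 229.55610754 -596.25769416  848.04153523]
{'time_s': 0.1, 'joints': array([-1.34396536e+00,  2.13315757e-01, -3.49801619e-02,  1.32349064e+00,
        3.03610175e-05,  1.57078807e+00]), 'joint_velocities': array([ 0.00081349, -0.00052048,  0.00260465, -0.00034561,  0.001077  ,
        0.00121656]), 'tau': array([-1.93896217e-04, -6.87250042e+01,  4.87806022e+01,  1.21612003e-02,
       -1.83150696e-04,  7.26846423e-06]), 'position': array([ 112.38920434, -486.90698253,  238.86766201]), 'ee_rot': array([ 7.82591377e-01, -6.22535535e-01, -3.78021226e-04, -3.20111160e-04]), 'ft_force': array([0.05062937, 0.03483813, 0.32471741]), 'ft_torque': array([-0.01811211, -0.00163537,  0.04283174]), 'opening': 85.58641240576114}
```

View pics/scene.png

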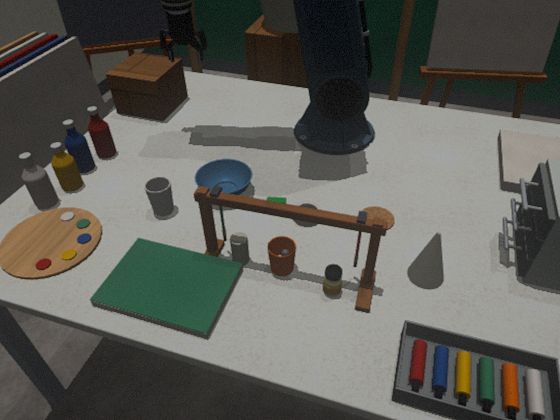

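View pics/side.png

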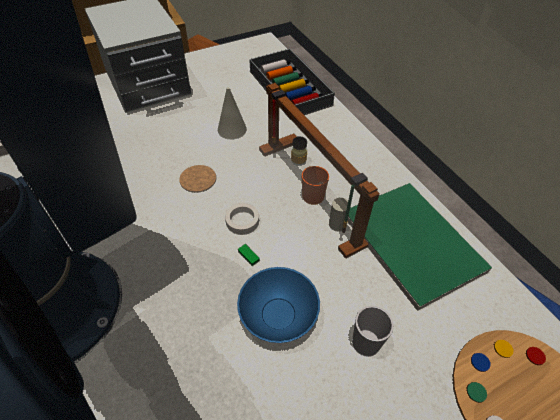

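The scene view shows the cup at (282,257), bowl at (223,180), and the coaster at (376,217) partly behind the rail. In the side view the cup is at (314,185), bowl (278,305), coaster (198,178), tape (242,219), eraser (249,254), drum (339,213), jar (299,150) and brush cup (371,330).

```bash
cat > m.py <<'E'
from h import *
from scipy.optimize import least_squares
S=np.load("side.npz");C=np.load("scene.npz")
def circ(p):
    r=least_squares(lambda q:np.hypot(p[:,0]-q[0],p[:,1]-q[1])-q[2],[*p[:,:2].mean(0),40],loss="soft_l1").x
    return r.round(1)
def box(D,u0,u1,v0,v1):
    m=np.zeros((420,560),bool);m[v0:v1,u0:u1]=1
    return D["P"][m],D["px"][m].astype(float)
def st(n,p): print(n,len(p),np.nanmin(p,0).round(),np.nanmax(p,0).round(), np.nanmedian(p,0).round())
# coaster
p,c=box(S,170,225,160,198);k=(c[:,0]-c[:,2]>50)&(p[:,2]<20); k&=~np.isnan(p[:,0]); st("coaster",p[k]); 
hull=cv2.convexHull(p[k][:,:2].astype(np.float32))[:,0];print(circ(hull))
# bowl
for D,b in((S,(225,330,260,355)),(C,(190,258,158,205))):
    p,c=box(D,*b);k=(c[:,2]-c[:,0]>25)&(p[:,2]>52)&(p[:,2]<70);st("bowlrim",p[k]);print(circ(cv2.convexHull(p[k][:,:2].astype(np.float32))[:,0]))
# cup
for D,b in((S,(296,333,160,207)),(C,(264,300,232,278))):
    p,c=box(D,*b);k=(c[:,0]-c[:,2]>25)&(p[:,2]>5)&(p[:,2]<90);st("cup",p[k]);
    for z in(20,40,60):
        q=p[k&(abs(p[:,2]-z)<6)]; exp=(58+12*z/80)/2
        r=least_squares(lambda a:np.hypot(q[:,0]-a[0],q[:,1]-a[1])-exp,np.nanmedian(q,0)[:2],loss="soft_l1").x;print(z,r.round(1),len(q))
    q=p[k&(p[:,2]>76)];print("rim",circ(q) if len(q)>5 else 0)
# rail top bar
for D in(S,C):
    q=D["P"].reshape(-1,3);k=(q[:,2]>203)&(q[:,2]<213)&(q[:,0]>350)&(q[:,0]<800)&(abs(q[:,1])<400);q=q[k][:,:2]
    r=cv2.minAreaRect(q.astype(np.float32));print("bar",len(q),r)
for n,D,b,h in(("drum",S,(328,350,195,232),80),("jar",S,(290,310,135,166),75),("tape",S,(222,262,202,236),24),("eraser",S,(236,262,242,266),14),("brush",S,(350,395,300,355),95),("cone",S,(212,250,85,140),150),("drum",C,(228,252,230,265),80),("jar",C,(320,346,262,296),75)):
    p,c=box(D,*b);q=p[p[:,2]>max(6,h-12)] if n!="cone" else p[p[:,2]>8];st(n,q)
E
python3 m.py
```

```text
coaster 737 [365. 167.  -1.] [461. 270.  10.] [412. 218.   5.]
[412.7 219.2  49.1]
bowlrim 805 [ 340. -323.   52.] [ 507. -153.   62.] [ 432. -223.   57.]
[ 423.4 -237.7   84. ]
bowlrim 272 [ 340. -321.   52.] [ 496. -154.   65.] [ 380. -256.   58.]
[ 423.6 -237.    83.9]
cup 839 [626. -15.   5.] [704. 143.  83.] [662.  19.  51.]
20 [661.5  21.6] 97
40 [660.1  19.9] 127
60 [660.1  19.8] 155
rim [660.6  20.   33.2]
cup 836 [626. -13.   5.] [697.  55.  85.] [671.  21.  56.]
20 [661.4  21.3] 66
40 [663.   21.5] 126
60 [663.   21.9] 169
rim [662.9  21.7  33.2]
bar 1273 ((656.3441162109375, 31.917938232421875), (32.854183197021484, 438.5346374511719), 2.4415831565856934)
bar 1569 ((658.0037231445312, 34.54115295410156), (35.542179107666016, 439.2272033691406), 2.0763449668884277)
drum 302 [ 645. -142.   68.] [688. -66. 168.] [657. -97.  79.]
jar 167 [647.  41.  63.] [715. 176. 198.] [690. 150.  73.]
tape 475 [418. -14.  12.] [500.  72.  27.] [458.  25.  22.]
eraser 222 [ 413. -102.    6.] [447. -45.  17.] [429. -76.  12.]
brush 395 [ 519. -409.   83.] [ 590. -339.   96.] [ 558. -374.   92.]
cone 825 [535. 323.   8.] [617. 389. 150.] [571. 348.  56.]
drum 231 [ 647. -108.   68.] [692. -65.  85.] [673. -86.  80.]
jar 237 [676. 138.  63.] [716. 177.  80.] [699. 159.  75.]
```

```bash
cat >> h.py <<'E'
import json
def rot(b,d,psi):
    b,d=np.radians([b,d]); z=np.array([np.cos(b)*np.cos(d),np.sin(b)*np.cos(d),-np.sin(d)])
    x=np.array([-np.sin(b),np.cos(b),0]); return R.from_matrix(np.c_[x,np.cross(z,x),z])*R.from_euler("z",psi,degrees=True)
def params():
    """measured r,bearing,z,tool bearing,down angle,roll of the tool"""
    s=ctrl.observe();p=s["position"];q=R.from_quat(s["ee_rot"]);z=q.as_matrix()[:,2]
    d=np.degrees(np.arcsin(-z[2])); tb=np.degrees(np.arctan2(z[1],z[0])) if d<80 else np.degrees(s["joints"][0])
    psi=np.degrees((rot(tb,d,0).inv()*q).as_rotvec()[2])
    print("t",s["time_s"],"pos",p.round(1),"b,d,psi",np.round([tb,d,psi],1),"j",s["joints"].round(3),"F",s["ft_force"].round(1),"open",round(s["opening"],1))
    return np.array([np.hypot(p[0],p[1]),np.degrees(np.arctan2(p[1],p[0])),p[2],tb,d,psi])
def plan(way,n,polar=True,start=None):
    """rows from the current pose to way=(r,bearing,z | x,y,z, toolbearing,down,roll) in n rows"""
    a=params() if start is None else np.array(start,float)
    c=lambda v:np.array([v[0]*np.cos(np.radians(v[1])),v[0]*np.sin(np.radians(v[1])),v[2]])
    if not polar: a[:3]=c(a)
    g=np.array(way,float); q0=rot(*a[3:]);p0=c(a) if polar else a[:3]
    for i in range(1,n+1):
        v=a+(g-a)*i/n;p=c(v) if polar else v[:3];q=rot(*v[3:])
        D=np.round(q0.inv().apply(p-p0)/1e3,4);A=np.round((q0.inv()*q).as_rotvec(degrees=True),1)
        print(json.dumps(dict(zip(["dx","dy","dz","ax","ay","az"],[*map(float,D),*map(float,A)]))))
        if i%5==0: print("--");p0,q0=p0+q0.apply(D*1e3),q0*R.from_rotvec(A,degrees=True)
E
python3 -c "
from h import *
plan((470,2,250,2,35,0),20)"
```

```text
t 0.1 pos [ 112.4 -486.9  238.9] b,d,psi [-77.   89.9  90. ] j [-1.344  0.213 -0.035  1.323  0.     1.571] F [0.1 0.  0.3] open 85.6
{"dx": -0.0027, "dy": -0.0343, "dz": -0.0006, "ax": -0.0, "ay": 2.7, "az": -8.4}
{"dx": -0.0077, "dy": -0.0683, "dz": -0.0011, "ax": -0.0, "ay": 5.5, "az": -16.9}
{"dx": -0.015, "dy": -0.1017, "dz": -0.0017, "ax": -0.1, "ay": 8.3, "az": -25.3}
{"dx": -0.0246, "dy": -0.1344, "dz": -0.0023, "ax": -0.2, "ay": 11.1, "az": -33.7}
{"dx": -0.0364, "dy": -0.1664, "dz": -0.0028, "ax": -0.3, "ay": 14.1, "az": -42.0}
--
{"dx": 0.0106, "dy": -0.0321, "dz": -0.0012, "ax": -0.2, "ay": 2.9, "az": -8.4}
{"dx": 0.0191, "dy": -0.0648, "dz": -0.0029, "ax": -0.5, "ay": 5.9, "az": -16.6}
{"dx": 0.0253, "dy": -0.0979, "dz": -0.0052, "ax": -0.8, "ay": 9.0, "az": -24.8}
{"dx": 0.0292, "dy": -0.1312, "dz": -0.008, "ax": -1.2, "ay": 12.1, "az": -32.9}
{"dx": 0.0309, "dy": -0.1645, "dz": -0.0113, "ax": -1.7, "ay": 15.4, "az": -40.9}
--
{"dx": 0.0221, "dy": -0.025, "dz": -0.0017, "ax": -0.8, "ay": 3.3, "az": -8.0}
{"dx": 0.0424, "dy": -0.0512, "dz": -0.0044, "ax": -1.6, "ay": 6.6, "az": -15.9}
{"dx": 0.061, "dy": -0.0784, "dz": -0.0082, "ax": -2.6, "ay": 10.0, "az": -23.6}
{"dx": 0.0778, "dy": -0.1066, "dz": -0.013, "ax": -3.8, "ay": 13.5, "az": -31.2}
{"dx": 0.0926, "dy": -0.1355, "dz": -0.0187, "ax": -5.2, "ay": 17.1, "az": -38.7}
--
{"dx": 0.0297, "dy": -0.014, "dz": -0.0022, "ax": -1.7, "ay": 3.5, "az": -7.4}
{"dx": 0.0584, "dy": -0.0294, "dz": -0.0058, "ax": -3.5, "ay": 6.9, "az": -14.7}
{"dx": 0.086, "dy": -0.0462, "dz": -0.0109, "ax": -5.6, "ay": 10.4, "az": -21.8}
{"dx": 0.1123, "dy": -0.0642, "dz": -0.0174, "ax": -8.0, "ay": 13.9, "az": -28.7}
{"dx": 0.1374, "dy": -0.0834, "dz": -0.0253, "ax": -10.6, "ay": 17.4, "az": -35.5}
--
```

{"api": "carry_out", "payload": {
  "plan": [
    {"dx":-0.008,"dy":-0.068,"dz":-0.001,"ay":5.5,"az":-17},
    {"dx":-0.008,"dy":-0.068,"dz":-0.001,"ay":5.5,"az":-17},
    {"dx":-0.025,"dy":-0.134,"dz":-0.002,"ay":11,"az":-34},
    {"dx":-0.036,"dy":-0.166,"dz":-0.003,"ax":-0.3,"ay":14,"az":-42},
    {"dx":-0.036,"dy":-0.166,"dz":-0.003,"ax":-0.3,"ay":14,"az":-42}
  ]
}}

```text
invalid input at $.plan[0]: expected keys dx, dy, dz, ax, ay, az, gripper
```

{"api": "carry_out", "payload": {
  "plan": [
    {"dx":0.019,"dy":-0.065,"dz":-0.003,"ax":-0.5,"ay":6,"az":-16.6},
    {"dx":0.019,"dy":-0.065,"dz":-0.003,"ax":-0.5,"ay":6,"az":-16.6},
    {"dx":0.029,"dy":-0.131,"dz":-0.008,"ax":-1.2,"ay":12,"az":-33},
    {"dx":0.031,"dy":-0.165,"dz":-0.011,"ax":-1.7,"ay":15.4,"az":-41},
    {"dx":0.031,"dy":-0.165,"dz":-0.011,"ax":-1.7,"ay":15.4,"az":-41}
  ]
}}

```text
invalid input at $.plan[0]: expected keys dx, dy, dz, ax, ay, az, gripper
```

```bash
python3 -c "
from h import *
plan((450,2,250,2,35,0),10)"
```

```text
t 0.1 pos [ 112.4 -486.9  238.9] b,d,psi [-77.   89.9  90. ] j [-1.344  0.213 -0.035  1.323  0.     1.571] F [0.1 0.  0.3] open 85.6
{"dx": -0.0097, "dy": -0.068, "dz": -0.0011, "ax": -0.0, "ay": 5.5, "az": -16.9}
{"dx": -0.0284, "dy": -0.1334, "dz": -0.0023, "ax": -0.2, "ay": 11.1, "az": -33.7}
{"dx": -0.0558, "dy": -0.1949, "dz": -0.0034, "ax": -0.5, "ay": 17.0, "az": -50.3}
{"dx": -0.091, "dy": -0.2514, "dz": -0.0045, "ax": -0.9, "ay": 23.3, "az": -66.7}
{"dx": -0.1333, "dy": -0.3021, "dz": -0.0057, "ax": -1.4, "ay": 30.1, "az": -82.7}
--
{"dx": 0.04, "dy": -0.0512, "dz": -0.0054, "ax": -1.6, "ay": 6.6, "az": -15.8}
{"dx": 0.0729, "dy": -0.1061, "dz": -0.0147, "ax": -3.8, "ay": 13.5, "az": -31.2}
{"dx": 0.098, "dy": -0.1634, "dz": -0.0278, "ax": -6.7, "ay": 20.8, "az": -46.0}
{"dx": 0.1151, "dy": -0.2219, "dz": -0.0444, "ax": -10.5, "ay": 28.5, "az": -60.1}
{"dx": 0.124, "dy": -0.2807, "dz": -0.064, "ax": -15.1, "ay": 36.5, "az": -73.3}
--
```

All keys must be present in each row.

{"api": "carry_out", "payload": {
  "plan": [
    {"dx":-0.003,"dy":-0.034,"dz":-0.001,"ax":0,"ay":2.7,"az":-8.4,"gripper":100},
    {"dx":-0.008,"dy":-0.068,"dz":-0.001,"ax":0,"ay":5.5,"az":-17,"gripper":100},
    {"dx":-0.015,"dy":-0.102,"dz":-0.002,"ax":0,"ay":8.3,"az":-25,"gripper":100},
    {"dx":-0.025,"dy":-0.134,"dz":-0.002,"ax":0,"ay":11,"az":-34,"gripper":100},
    {"dx":-0.036,"dy":-0.166,"dz":-0.003,"ax":-0.3,"ay":14,"az":-42,"gripper":100}
  ]
}}

```text
time_s: 0.72
position: [266.9, -414.0, 242.0]
ee_rot: [0.948, -0.295, 0.092, 0.077]
ft_force: [0.7, -1.0, 0.7]
opening: 85.1
```

{"api": "carry_out", "payload": {
  "plan": [
    {"dx":0.011,"dy":-0.032,"dz":-0.001,"ax":-0.2,"ay":3,"az":-8.4,"gripper":100},
    {"dx":0.019,"dy":-0.065,"dz":-0.003,"ax":-0.5,"ay":6,"az":-16.6,"gripper":100},
    {"dx":0.025,"dy":-0.098,"dz":-0.005,"ax":-0.8,"ay":9,"az":-25,"gripper":100},
    {"dx":0.029,"dy":-0.131,"dz":-0.008,"ax":-1.2,"ay":12,"az":-33,"gripper":100},
    {"dx":0.031,"dy":-0.165,"dz":-0.011,"ax":-1.7,"ay":15.4,"az":-41,"gripper":100}
  ]
}}

```text
time_s: 1.35
position: [385.4, -294.6, 244.8]
ee_rot: [0.969, 0.066, 0.179, 0.156]
ft_force: [0.1, -0.1, -0.4]
opening: 85.2
```

```bash
python3 -c "
from h import *
plan((450,2,250,2,35,0),10)"
```

```text
t 1.35 pos [ 385.4 -294.6  244.8] b,d,psi [-37.1  62.6  45. ] j [-0.655 -0.234 -0.589  0.737  0.003  0.78 ] F [ 0.1 -0.1 -0.4] open 85.2
{"dx": 0.0207, "dy": -0.0261, "dz": -0.0025, "ax": -0.7, "ay": 3.3, "az": -7.9}
{"dx": 0.0396, "dy": -0.0531, "dz": -0.0061, "ax": -1.6, "ay": 6.6, "az": -15.8}
{"dx": 0.0566, "dy": -0.081, "dz": -0.0107, "ax": -2.7, "ay": 10.0, "az": -23.5}
{"dx": 0.0716, "dy": -0.1095, "dz": -0.0162, "ax": -3.9, "ay": 13.5, "az": -31.1}
{"dx": 0.0846, "dy": -0.1385, "dz": -0.0227, "ax": -5.3, "ay": 17.0, "az": -38.5}
--
{"dx": 0.0283, "dy": -0.0151, "dz": -0.0034, "ax": -1.7, "ay": 3.5, "az": -7.4}
{"dx": 0.0553, "dy": -0.0314, "dz": -0.0082, "ax": -3.6, "ay": 6.9, "az": -14.7}
{"dx": 0.0811, "dy": -0.0489, "dz": -0.0144, "ax": -5.7, "ay": 10.4, "az": -21.7}
{"dx": 0.1054, "dy": -0.0674, "dz": -0.0219, "ax": -8.1, "ay": 13.8, "az": -28.7}
{"dx": 0.1282, "dy": -0.0869, "dz": -0.0307, "ax": -10.7, "ay": 17.3, "az": -35.4}
--
```

{"api": "carry_out", "payload": {
  "plan": [
    {"dx":0.021,"dy":-0.026,"dz":-0.003,"ax":-0.7,"ay":3.3,"az":-8,"gripper":100},
    {"dx":0.04,"dy":-0.053,"dz":-0.006,"ax":-1.6,"ay":6.6,"az":-16,"gripper":100},
    {"dx":0.057,"dy":-0.081,"dz":-0.011,"ax":-2.7,"ay":10,"az":-23.5,"gripper":100},
    {"dx":0.072,"dy":-0.11,"dz":-0.016,"ax":-3.9,"ay":13.5,"az":-31,"gripper":100},
    {"dx":0.085,"dy":-0.139,"dz":-0.023,"ax":-5.3,"ay":17,"az":-38.5,"gripper":100}
  ]
}}

```text
time_s: 1.98
position: [445.7, -141.6, 247.8]
ee_rot: [0.849, 0.394, 0.259, 0.238]
ft_force: [0.5, -0.1, 0.3]
opening: 85.6
```

```bash
python3 -c "
from h import *
plan((480,2,220,2,35,0),5)"
```

```text
t 1.975 pos [ 445.7 -141.6  247.8] b,d,psi [-17.7  48.8  22.5] j [-0.307 -0.456 -0.866  0.442 -0.001  0.393] F [ 0.5 -0.1  0.3] open 85.6
{"dx": 0.0287, "dy": -0.0148, "dz": 0.005, "ax": -1.7, "ay": 3.5, "az": -7.4}
{"dx": 0.057, "dy": -0.0311, "dz": 0.0086, "ax": -3.6, "ay": 6.9, "az": -14.6}
{"dx": 0.0846, "dy": -0.0491, "dz": 0.0107, "ax": -5.7, "ay": 10.4, "az": -21.7}
{"dx": 0.1115, "dy": -0.0685, "dz": 0.0114, "ax": -8.0, "ay": 13.8, "az": -28.7}
{"dx": 0.1375, "dy": -0.0895, "dz": 0.0105, "ax": -10.7, "ay": 17.3, "az": -35.4}
--
```

```bash
cat > k.py <<'E'
import numpy as np
from scipy.optimize import lsq_linear, least_squares
J=np.array([(0.213315,-.03498,1.32349),(-.234,-.589,.737),(-.456,-.866,.442)]);r=[499.7,485.1,467.6];z=[238.9,244.8,247.8]
def row(j):
    a,b,c=j[0],j[0]-j[1],j[0]-j[1]+j[2]
    return [[1,0,np.sin(a),np.cos(b),np.sin(b),np.cos(c)],[0,1,np.cos(a),-np.sin(b),np.cos(b),-np.sin(c)]]
A=np.vstack([row(j) for j in J]);y=np.c_[r,z].ravel()
lam=np.diag([1,1,.2,.2,1,.2])*.02; x0=np.array([0,150,300,300,0,250])
x=np.linalg.lstsq(np.vstack([A,lam]),np.r_[y,lam@x0],rcond=None)[0]
print(x.round(),(A@x-y).round(2),np.linalg.svd(A)[1].round(3))
lo=[-.74,-1.14,-2.1];hi=[1.72,1.35,2.04]
for n,(R,Z,d) in {f"{n}{d}":(R,Z,d) for n,R,Z in(("cup",662,45),("coaster",467,51),("coasterabove",467,110),("bowl",485,160),("bowl",485,200)) for d in(30,35,40,45,50)}.items():
    f=lambda j:np.r_[(np.array(row(j))@x-[R,Z]),300*(j[0]-j[1]+j[2]-np.radians(d))]
    s=least_squares(f,[0,-.5,.6],bounds=(lo,hi));print(n,s.x.round(2),round(s.cost,1))
E
python3 k.py
```

```text
[ 22. 223. 476. 370.  77. 433.] [ 0.07 -0.15 -0.2   0.38  0.12 -0.25] [3.406 2.464 0.559 0.122 0.008 0.005]
cup30 [ 0.48 -1.14 -1.07] 63.8
cup35 [ 0.41 -1.11 -0.91] 0.0
cup40 [ 0.34 -1.03 -0.68] 0.0
cup45 [ 0.3  -0.94 -0.46] 0.0
cup50 [ 0.29 -0.85 -0.26] 0.0
coaster30 [-0.11 -1.14 -0.18] 6696.7
coaster35 [-0.11 -1.14 -0.16] 4438.1
coaster40 [-0.11 -1.14 -0.13] 2643.3
coaster45 [-0.1  -1.14 -0.11] 1311.7
coaster50 [-0.1  -1.14 -0.09] 442.4
coasterabove30 [-0.3  -1.14 -0.07] 4062.7
coasterabove35 [-0.29 -1.14 -0.05] 2360.4
coasterabove40 [-0.28 -1.14 -0.03] 1118.7
coasterabove45 [-0.27 -1.14 -0.01] 335.9
coasterabove50 [-0.26 -1.14  0.01] 10.4
bowl30 [-0.46 -1.14 -0.04] 812.6
bowl35 [-0.45 -1.14 -0.02] 178.9
bowl40 [-0.44 -1.13  0.01] 0.0
bowl45 [-0.41 -1.03  0.16] 0.0
bowl50 [-0.36 -0.94  0.3 ] 0.0
```

```bash
python3 -c "
from h import *
print(ctrl.tip_reach)
plan((584,2.05,129,2,45,0),5)"
```

```text
8.0
t 1.975 pos [ 445.7 -141.6  247.8] b,d,psi [-17.7  48.8  22.5] j [-0.307 -0.456 -0.866  0.442 -0.001  0.393] F [ 0.5 -0.1  0.3] open 85.6
{"dx": 0.0315, "dy": -0.012, "dz": 0.0324, "ax": 0.2, "ay": 2.7, "az": -7.4}
{"dx": 0.0651, "dy": -0.0269, "dz": 0.0631, "ax": 0.2, "ay": 5.5, "az": -14.8}
{"dx": 0.1005, "dy": -0.0449, "dz": 0.092, "ax": -0.0, "ay": 8.3, "az": -22.2}
{"dx": 0.1374, "dy": -0.0661, "dz": 0.1188, "ax": -0.4, "ay": 11.2, "az": -29.5}
{"dx": 0.1755, "dy": -0.0905, "dz": 0.1434, "ax": -1.1, "ay": 14.1, "az": -36.7}
--
```

{"api": "carry_out", "payload": {
  "plan": [
    {"dx":0.0315,"dy":-0.012,"dz":0.0325,"ax":0.2,"ay":2.7,"az":-7.4,"gripper":100},
    {"dx":0.065,"dy":-0.027,"dz":0.063,"ax":0.2,"ay":5.5,"az":-14.8,"gripper":100},
    {"dx":0.1005,"dy":-0.045,"dz":0.092,"ax":0,"ay":8.3,"az":-22.2,"gripper":100},
    {"dx":0.1375,"dy":-0.066,"dz":0.119,"ax":-0.4,"ay":11.2,"az":-29.5,"gripper":100},
    {"dx":0.1755,"dy":-0.0905,"dz":0.1435,"ax":-1.1,"ay":14.1,"az":-36.7,"gripper":100}
  ]
}}

```text
time_s: 2.6
position: [585.0, 20.6, 128.6]
ee_rot: [0.642, 0.664, 0.275, 0.266]
ft_force: [1.5, -0.1, 0.2]
opening: 85.3
```

```bash
python3 -c "
from h import *
params()
f,P=grab('wrist');save(f,'w1.png');np.savez('w1',P=P,px=f['pixels'])
params()
"
```

```text
t 2.6 pos [585.   20.6 128.6] b,d,psi [ 1.9 45.  -0. ] j [ 0.036 -0.021 -0.984 -0.178 -0.002  0.002] F [ 1.5 -0.1  0.2] open 85.3
t 2.65 pos [585.4  23.5 125.4] b,d,psi [ 2.3 45.1 -0.2] j [ 0.04  -0.013 -0.985 -0.184 -0.001 -0.003] F [-5.2 -1.1 -2.9] open 85.3
```

View pics/w1.png

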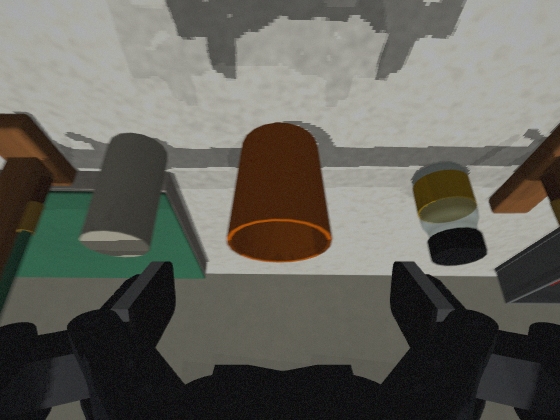

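The wrist view is upside down. The cup lies centred between the fingers: rim about (280,240), fingers at columns about 150 and 415. The drum is at (125,190) and the jar at (448,205), both well outside the fingers.

```bash
python3 -c "
from h import *
p=params()
f,P=grab('wrist');px=f['pixels'].astype(float)
from scipy.optimize import least_squares
q=P[110:265,220:340].reshape(-1,3);c=px[110:265,220:340].reshape(-1,3);k=(c[:,0]-c[:,2]>50)&(q[:,2]>8)&(q[:,2]<74);q=q[k]
g=lambda a:np.hypot(q[:,0]-a[0],q[:,1]-a[1])-(29+6*q[:,2]/80)
print(least_squares(g,[661,21],loss='soft_l1').x,len(q),-np.array(f['R']).T@f['t'])
params();plan((668.5,21,44,1.8,45,0),5,polar=False)
"; sed -i 's/^J=.*/J=np.array([(0.213315,-.03498,1.32349),(-.234,-.589,.737),(-.456,-.866,.442),(-.013,-.985,-.184)]);r=[499.7,485.1,467.6,585.9];z=[238.9,244.8,247.8,125.4]/' k.py; python3 k.py
```

```text
t 2.65 pos [585.4  23.5 125.4] b,d,psi [ 2.3 45.1 -0.2] j [ 0.04  -0.013 -0.985 -0.184 -0.001 -0.003] F [-5.2 -1.1 -2.9] open 85.3
[661.81189496  19.2627538 ] 8647 [444.00513793  16.75405699 173.71119033]
t 2.7 pos [584.   21.8 125.9] b,d,psi [ 2.1 45.2  0. ] j [ 0.038 -0.017 -0.984 -0.177 -0.001  0.002] F [-0.7 -0.1  0.3] open 85.5
t 2.7 pos [584.   21.8 125.9] b,d,psi [ 2.1 45.2  0. ] j [ 0.038 -0.017 -0.984 -0.177 -0.001  0.002] F [-0.7 -0.1  0.3] open 85.5
{"dx": -0.0008, "dy": 0.0005, "dz": 0.0235, "ax": -0.0, "ay": -0.0, "az": 0.0}
{"dx": -0.0016, "dy": 0.0009, "dz": 0.047, "ax": -0.1, "ay": -0.1, "az": 0.1}
{"dx": -0.0023, "dy": 0.0014, "dz": 0.0706, "ax": -0.1, "ay": -0.1, "az": 0.1}
{"dx": -0.0031, "dy": 0.0018, "dz": 0.0941, "ax": -0.2, "ay": -0.2, "az": 0.1}
{"dx": -0.0039, "dy": 0.0023, "dz": 0.1176, "ax": -0.2, "ay": -0.2, "az": 0.2}
--
[  2. 242. 484. 391.  67. 446.] [-0.    0.11 -0.04  0.14  0.01 -0.34  0.04  0.06] [3.879 2.844 0.763 0.434 0.306 0.033]
cup30 [ 0.52 -1.14 -1.13] 0.0
cup35 [ 0.42 -1.07 -0.88] 0.0
cup40 [ 0.35 -1.   -0.65] 0.0
cup45 [ 0.31 -0.91 -0.43] 0.0
cup50 [ 0.29 -0.82 -0.24] 0.0
coaster30 [-0.09 -1.14 -0.23] 5999.5
coaster35 [-0.09 -1.14 -0.2 ] 3856.8
coaster40 [-0.09 -1.14 -0.17] 2185.2
coaster45 [-0.09 -1.14 -0.14] 985.4
coaster50 [-0.08 -1.14 -0.12] 257.3
coasterabove30 [-0.28 -1.14 -0.1 ] 3701.0
coasterabove35 [-0.27 -1.14 -0.08] 2070.1
coasterabove40 [-0.27 -1.14 -0.06] 910.4
coasterabove45 [-0.26 -1.14 -0.04] 220.8
coasterabove50 [-0.25 -1.14 -0.01] 0.0
bowl30 [-0.45 -1.14 -0.06] 743.0
bowl35 [-0.44 -1.14 -0.04] 142.6
bowl40 [-0.43 -1.12  0.01] 0.0
bowl45 [-0.4  -1.02  0.16] 0.0
bowl50 [-0.36 -0.93  0.3 ] 0.0
```

{"api": "carry_out", "payload": {
  "plan": [
    {"dx":-0.002,"dy":0,"dz":0.03,"ax":0,"ay":0,"az":0,"gripper":100},
    {"dx":-0.0035,"dy":0,"dz":0.06,"ax":0,"ay":0,"az":0,"gripper":100},
    {"dx":-0.0035,"dy":0,"dz":0.09,"ax":0,"ay":0,"az":0,"gripper":100},
    {"dx":-0.0035,"dy":0,"dz":0.11,"ax":0,"ay":0,"az":0,"gripper":100},
    {"dx":-0.0035,"dy":0,"dz":0.118,"ax":0,"ay":0,"az":0,"gripper":100}
  ]
}}

```text
time_s: 3.32
position: [667.9, 18.1, 45.2]
ee_rot: [0.644, 0.663, 0.275, 0.266]
ft_force: [-0.8, -0.2, 0.1]
opening: 85.4
```

{"api": "carry_out", "payload": {
  "plan": [
    {"dx":0,"dy":0,"dz":0,"ax":0,"ay":0,"az":0,"gripper":100},
    {"dx":0,"dy":0,"dz":0,"ax":0,"ay":0,"az":0,"gripper":100}
  ]
}}

```text
time_s: 3.58
position: [667.6, 18.4, 46.7]
ee_rot: [0.644, 0.663, 0.275, 0.266]
ft_force: [0.3, 0.0, -0.6]
opening: 85.2
```

```bash
python3 -c "
from h import *
p=params()
f,P=grab('wrist');save(f,'w2.png')
f,P=grab('side');save(f,'s2.png');a=cv2.imread('pics/w2.png');b=cv2.imread('pics/s2.png')[60:270,200:480]
cv2.imwrite('pics/c2.png',np.hstack([cv2.resize(a,(400,300)),cv2.resize(b,(400,300))]))
"
```

```text
t 3.575 pos [667.6  18.4  46.7] b,d,psi [ 1.8 45.   0.1] j [ 0.026  0.311 -0.894 -0.42   0.004 -0.002] F [ 0.3  0.  -0.6] open 85.2
```

View pics/c2.png

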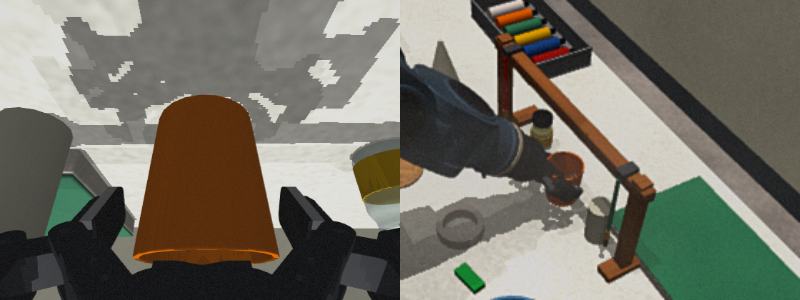

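The left half shows the cup between the open pads, centred at column 206 against about 202 for the jaws. The right half shows the hand clear of the bar. I'll shift 1.5 mm left and close.

{"api": "carry_out", "payload": {
  "plan": [
    {"dx":0.0015,"dy":0,"dz":0.001,"ax":0,"ay":0,"az":0,"gripper":85},
    {"dx":0.0015,"dy":0,"dz":0.001,"ax":0,"ay":0,"az":0,"gripper":75},
    {"dx":0.0015,"dy":0,"dz":0.001,"ax":0,"ay":0,"az":0,"gripper":60},
    {"dx":0.0015,"dy":0,"dz":0.001,"ax":0,"ay":0,"az":0,"gripper":50},
    {"dx":0.0015,"dy":0,"dz":0.001,"ax":0,"ay":0,"az":0,"gripper":40}
  ],
  "force": 40
}}

```text
time_s: 4.3
position: [669.2, 20.2, 46.5]
ee_rot: [0.643, 0.662, 0.276, 0.267]
ft_force: [-5.5, 0.3, 10.9]
opening: 66.4
```

```bash
python3 -c "
from h import *
p=params()
plan((560,18,75,1.8,45,0),5,polar=False)
"
```

```text
t 4.3 pos [669.2  20.2  46.5] b,d,psi [ 1.8 44.9  0.2] j [ 0.029  0.315 -0.892 -0.423  0.002  0.001] F [-5.5  0.3 10.9] open 66.4
t 4.3 pos [669.2  20.2  46.5] b,d,psi [ 1.8 44.9  0.2] j [ 0.029  0.315 -0.892 -0.423  0.002  0.001] F [-5.5  0.3 10.9] open 66.4
{"dx": 0.0002, "dy": -0.0114, "dz": -0.0195, "ax": 0.0, "ay": -0.0, "az": -0.0}
{"dx": 0.0005, "dy": -0.0227, "dz": -0.039, "ax": 0.0, "ay": -0.0, "az": -0.1}
{"dx": 0.0007, "dy": -0.0341, "dz": -0.0585, "ax": 0.1, "ay": -0.0, "az": -0.1}
{"dx": 0.0009, "dy": -0.0455, "dz": -0.078, "ax": 0.1, "ay": -0.0, "az": -0.1}
{"dx": 0.0011, "dy": -0.0569, "dz": -0.0975, "ax": 0.1, "ay": -0.0, "az": -0.1}
--
```

{"api": "carry_out", "payload": {
  "plan": [
    {"dx":0,"dy":0.004,"dz":-0.004,"ax":0,"ay":0,"az":0,"gripper":40},
    {"dx":0,"dy":0.009,"dz":-0.009,"ax":0,"ay":0,"az":0,"gripper":40},
    {"dx":0,"dy":-0.005,"dz":-0.03,"ax":0,"ay":0,"az":0,"gripper":40},
    {"dx":0,"dy":-0.022,"dz":-0.055,"ax":0,"ay":0,"az":0,"gripper":40},
    {"dx":0,"dy":-0.04,"dz":-0.082,"ax":0,"ay":0,"az":0,"gripper":40}
  ]
}}

```text
time_s: 4.92
position: [581.4, 17.4, 75.3]
ee_rot: [0.644, 0.663, 0.275, 0.266]
ft_force: [-0.4, 0.5, -1.9]
opening: 66.5
```

{"api": "carry_out", "payload": {
  "plan": [
    {"dx":0,"dy":-0.013,"dz":-0.03,"ax":0,"ay":0,"az":0,"gripper":40},
    {"dx":0,"dy":-0.015,"dz":-0.06,"ax":0,"ay":0,"az":0,"gripper":40},
    {"dx":0,"dy":-0.005,"dz":-0.09,"ax":0,"ay":0,"az":0,"gripper":40},
    {"dx":0,"dy":0.01,"dz":-0.115,"ax":0,"ay":0,"az":0,"gripper":40},
    {"dx":0,"dy":0.015,"dz":-0.12,"ax":0,"ay":0,"az":0,"gripper":40}
  ]
}}

```text
time_s: 5.55
position: [508.7, 15.0, 173.0]
ee_rot: [0.643, 0.662, 0.276, 0.267]
ft_force: [-0.3, -0.9, -1.7]
opening: 66.7
```

```bash
python3 -c "
from h import *
p=params()
f,P=grab('side');save(f,'s3.png');params()
c=f['pixels'].astype(float);k=(c[...,0]-c[...,2]>40)&(P[...,2]>60);print(np.nanmin(P[k],0),np.nanmax(P[k],0))
"
```

```text
t 5.55 pos [508.7  15.  173. ] b,d,psi [ 1.8 44.8  0.1] j [ 0.028 -0.294 -1.047  0.028  0.003 -0.   ] F [-0.3 -0.9 -1.7] open 66.7
t 5.6 pos [509.   15.1 172.8] b,d,psi [ 1.8 44.8  0.1] j [ 0.028 -0.292 -1.047  0.027  0.003 -0.   ] F [1.  0.4 0.2] open 67.0
[ 310.29784064 -184.86445648   71.56226072] [691.36543094 852.63117563 284.04688156]
```

View pics/s3.png

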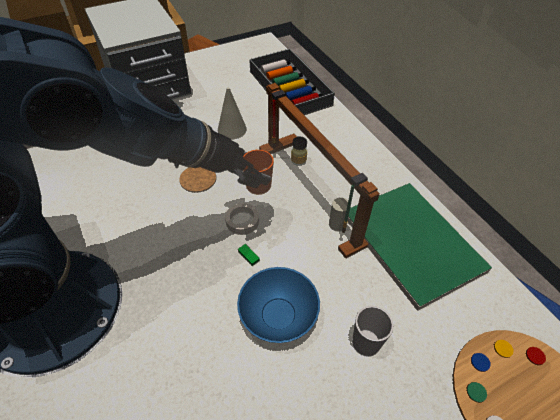

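The cup is held upright at about (258,172), clear of the rail, and everything else is in place. Next I'll check which tool headings allow the pour and the placing.

```bash
cat > ik.py <<'E'
from h import *
from scipy.optimize import least_squares
a1,h,L1,L2,o,L3=2,242,484,391,67,446
lo=np.array([-2.98,-.74,-1.14,-2.1,-1.57,-3.14]);hi=np.array([2.98,1.72,1.35,2.04,1.44,3.14])
def fk(j,e):
    A,B=j[1],j[1]-j[2];C=B+j[3]
    w=np.array([a1+L1*np.sin(A)+L2*np.cos(B)+o*np.sin(B)+e*np.cos(C),0,h+L1*np.cos(A)-L2*np.sin(B)+o*np.cos(B)-e*np.sin(C)])
    Q=R.from_euler("z",j[0])*R.from_euler("y",C)*R.from_euler("z",j[4])  # x fwd
    T=Q*R.from_matrix([[0,0,1],[1,0,0],[0,1,0]])*R.from_euler("z",j[5])
    return R.from_euler("z",j[0]).apply(w)+T.apply([0,0,L3-e]),T
def ik(p,q,e,s=(0,-.3,-1,0,0,0)):
    f=lambda j:(lambda P,T:np.r_[P-p,200*(T.inv()*q).as_rotvec()])(*fk(j,e))
    best=None
    for j0 in (s,(.5,-.3,-.8,0,-.8,.5),(-.5,-.3,-.8,0,.8,.5),(-.5,-.3,-.8,0,.8,2.5),(.5,-.3,-.8,0,-.8,2.5),(.5,-.3,-.8,0,-.8,-2.5),(-.5,-.3,-.8,0,.8,-2.5)):
        r=least_squares(f,np.clip(j0,lo+.01,hi-.01),bounds=(lo,hi))
        if best is None or r.cost<best.cost:best=r
        if best.cost<.1:break
    return best.x.round(2),round(best.cost,1)
E
python3 - <<'E'
from ik import *
print(fk([.028,-.292,-1.047,.027,.003,0],100))
rim=np.array([0,18.5,-28.9])
for e in(0,150):
  for b in(-120,-90,-60,0,30,60):
    for d in (20,12):
      for psi in(170,-170):
        q=rot(b,d,psi); print("bowl",e,b,d,psi,*ik(np.array([423,-237,150])-q.apply(rim)*[1,1,0],q,e))
  for b in(60,75,90,110,-30,0):
    q=rot(b,45,0);base=np.array([412.7,219.2,6+46.5])+np.r_[7.4*np.cos(np.radians(b)),7.4*np.sin(np.radians(b)),0]
    print("coaster",e,b,*ik(base,q,e),*ik(base+[0,0,60],q,e))
E
```

```text
(array([509.54982852,  15.30953039, 172.06359967]), Rotation.from_matrix(array([[-0.03012389,  0.70442361,  0.70914027],
                            [ 0.99954394,  0.01972902,  0.02286229],
                            [ 0.0021141 ,  0.70950556, -0.70469667]])))
bowl 0 -120 20 170 [ 0.15  0.79 -0.17  1.66 -0.82 -0.58] 0.0
bowl 0 -120 20 -170 [ 0.16  0.78 -0.18  1.65 -0.82 -0.22] 0.0
bowl 0 -120 12 170 [ 0.18  0.9  -0.14  1.79 -0.85 -0.42] 0.0
bowl 0 -120 12 -170 [ 0.18  0.89 -0.15  1.78 -0.84 -0.06] 0.0
bowl 0 -90 20 170 [ 0.34  0.57 -0.68  1.07 -1.09 -0.95] 0.0
bowl 0 -90 20 -170 [ 0.34  0.56 -0.69  1.06 -1.09 -0.59] 0.0
bowl 0 -90 12 170 [ 0.37  0.7  -0.67  1.25 -1.14 -0.66] 0.0
bowl 0 -90 12 -170 [ 0.38  0.69 -0.69  1.24 -1.14 -0.31] 0.0
bowl 0 -60 20 170 [ 0.4   0.37 -1.14 -0.19 -1.2  -2.02] 19.7
bowl 0 -60 20 -170 [ 0.4   0.37 -1.14 -0.16 -1.2  -1.65] 38.9
bowl 0 -60 12 170 [ 0.48  0.61 -1.14 -0.19 -1.36 -1.76] 48.8
bowl 0 -60 12 -170 [ 0.47  0.61 -1.14 -0.13 -1.36 -1.37] 78.2
bowl 0 0 20 170 [-1.42  0.36 -1.14 -0.17  1.19  1.68] 80.9
bowl 0 0 20 -170 [-1.42  0.36 -1.14 -0.2   1.
[... 2596 characters left out ...]
 [-1.    0.91  0.01  1.81  1.05  0.2 ] 0.0
bowl 150 60 12 -170 [-1.    0.92  0.03  1.82  1.05  0.56] 0.0
coaster 150 60 [ 0.14  0.05 -1.13 -0.16  0.59 -0.73] 0.0 [ 0.14 -0.11 -1.04  0.09  0.59 -0.73] 0.0
coaster 150 75 [ 0.07  0.15 -0.94  0.17  0.73 -1.12] 0.0 [ 0.07  0.03 -0.86  0.37  0.73 -1.12] 0.0
coaster 150 90 [ 0.04  0.29 -0.71  0.52  0.78 -1.51] 0.0 [ 0.04  0.19 -0.64  0.69  0.78 -1.51] 0.0
coaster 150 110 [ 0.06  0.48 -0.41  0.95  0.75 -1.97] 0.0 [ 0.06  0.41 -0.35  1.09  0.75 -1.97] 0.0
coaster 150 -30 [ 0.93  0.25 -0.78  0.43 -0.78  1.41] 0.0 [ 0.93  0.15 -0.7   0.61 -0.78  1.41] 0.0
coaster 150 0 [ 0.81  0.03 -1.14 -0.17 -0.54  0.65] 14.3 [ 0.8  -0.14 -1.08  0.03 -0.53  0.63] 0.0
```

```bash
cat >> ik.py <<'E'
def path(goal,n,off=(0,18.5,-28.9),check=True,start=None,dec=1,dp=3):
    """move the point off (tool frame) to goal=(x,y,z,b,d,psi) in n rows"""
    off=np.array(off)
    if start is None:
        a=params();s=ctrl.observe();q0=R.from_quat(s["ee_rot"]);p0=s["position"];a=np.r_[p0+rot(*a[3:]).apply(off),a[3:]]
        if abs(goal[5]-a[5])>200: a[5]+=360*np.sign(goal[5]-a[5])
    else: a=np.array(start,float);q0=rot(*a[3:]);p0=a[:3]-q0.apply(off)
    g=np.array(goal,float)
    for i in range(1,n+1):
        v=a+(g-a)*i/n;q=rot(*v[3:]);p=v[:3]-q.apply(off)
        D=np.round(q0.inv().apply(p-p0)/1e3,dp);A=np.round((q0.inv()*q).as_rotvec(degrees=True),dec)
        print(*D,"|",*A, "  rows",i, "tcp",p.round(), (" ".join(str(ik(p,q,e)) for e in(0,150)) if check and i%3==0 else ""))
        if i%5==0: print("--");p0,q0=p0+q0.apply(D*1e3),q0*R.from_rotvec(A,degrees=True)
    return g
E
python3 - <<'E'
from ik import *
path((413,-257,190,-90,45,0),15)
E
```

```text
t 5.6 pos [509.   15.1 172.8] b,d,psi [ 1.8 44.8  0.1] j [ 0.028 -0.292 -1.047  0.027  0.003 -0.   ] F [1.  0.4 0.2] open 67.0
-0.019 -0.005 -0.004 | 0.0 -4.3 4.3   rows 1 tcp [503.  -4. 172.] 
-0.037 -0.011 -0.008 | 0.0 -8.7 8.6   rows 2 tcp [497. -23. 171.] 
-0.056 -0.016 -0.012 | 0.0 -13.0 12.9   rows 3 tcp [491. -42. 170.] (array([ 0.25, -0.29, -1.05,  0.09, -0.37,  0.4 ]), np.float64(0.0)) (array([ 0.06, -0.31, -1.05,  0.07, -0.25,  0.25]), np.float64(0.0))
-0.075 -0.022 -0.016 | 0.0 -17.4 17.2   rows 4 tcp [485. -61. 168.] 
-0.093 -0.027 -0.02 | 0.0 -21.7 21.5   rows 5 tcp [479. -79. 167.] 
--
-0.02 0.002 0.004 | 0.0 -4.3 4.3   rows 6 tcp [472. -98. 166.] (array([ 0.37, -0.19, -1.  ,  0.25, -0.63,  0.81]), np.float64(0.0)) (array([ 0.07, -0.26, -1.01,  0.16, -0.46,  0.52]), np.float64(0.0))
-0.039 0.003 0.007 | 0.0 -8.7 8.6   rows 7 tcp [ 466. -117.  165.] 
-0.059 0.005 0.01 | 0.0 -13.0 13.0   rows 8 tcp [ 459. -136.  164.] 
-0.078 0.007 0.013 | 0.1 -17.4 17.3   rows 9 tcp [ 453. -154.  163.] (array([ 0.36, -0.06, -0.91,  0.46, -0.75,  1.18]), np.float64(0.0)) (array([ 0.04, -0.17, -0.91,  0.31, -0.62,  0.8 ]), np.float64(0.0))
-0.098 0.008 0.016 | 0.1 -21.7 21.6   rows 10 tcp [ 446. -173.  162.] 
--
-0.015 0.008 0.01 | -0.0 -4.3 4.3   rows 11 tcp [ 440. -191.  161.] 
-0.03 0.016 0.019 | -0.0 -8.6 8.6   rows 12 tcp [ 433. -210.  160.] (array([ 0.26,  0.07, -0.78,  0.66, -0.78,  1.49]), np.float64(0.0)) (array([-0.03, -0.04, -0.78,  0.5 , -0.73,  1.09]), np.float64(0.0))
-0.045 0.024 0.029 | -0.0 -13.0 12.9   rows 13 tcp [ 426. -228.  159.] 
-0.06 0.032 0.038 | 0.0 -17.3 17.3   rows 14 tcp [ 420. -246.  158.] 
-0.075 0.04 0.048 | 0.0 -21.6 21.6   rows 15 tcp [ 413. -264.  156.] (array([ 0.12,  0.21, -0.62,  0.86, -0.78,  1.74]), np.float64(0.0)) (array([-0.13,  0.12, -0.6 ,  0.72, -0.78,  1.38]), np.float64(0.0))
--
```

{"api": "carry_out", "payload": {
  "plan": [
    {"dx":-0.019,"dy":-0.005,"dz":-0.004,"ax":0,"ay":-4.3,"az":4.3,"gripper":40},
    {"dx":-0.037,"dy":-0.011,"dz":-0.008,"ax":0,"ay":-8.7,"az":8.6,"gripper":40},
    {"dx":-0.056,"dy":-0.016,"dz":-0.012,"ax":0,"ay":-13,"az":12.9,"gripper":40},
    {"dx":-0.075,"dy":-0.022,"dz":-0.016,"ax":0,"ay":-17.4,"az":17.2,"gripper":40},
    {"dx":-0.093,"dy":-0.027,"dz":-0.02,"ax":0,"ay":-21.7,"az":21.5,"gripper":40}
  ]
}}

```text
time_s: 6.22
position: [477.0, -79.5, 163.8]
ee_rot: [0.796, 0.469, 0.193, 0.33]
ft_force: [-0.2, 0.1, -1.6]
opening: 66.2
```

{"api": "carry_out", "payload": {
  "plan": [
    {"dx":-0.02,"dy":0.002,"dz":0.004,"ax":0,"ay":-4.3,"az":4.3,"gripper":40},
    {"dx":-0.039,"dy":0.003,"dz":0.007,"ax":0,"ay":-8.7,"az":8.6,"gripper":40},
    {"dx":-0.059,"dy":0.005,"dz":0.01,"ax":0,"ay":-13,"az":13,"gripper":40},
    {"dx":-0.078,"dy":0.007,"dz":0.013,"ax":0,"ay":-17.4,"az":17.3,"gripper":40},
    {"dx":-0.098,"dy":0.008,"dz":0.016,"ax":0,"ay":-21.7,"az":21.6,"gripper":40}
  ]
}}

```text
time_s: 6.85
position: [444.9, -173.4, 158.3]
ee_rot: [0.891, 0.243, 0.099, 0.37]
ft_force: [0.0, -0.3, -1.1]
opening: 66.4
```

{"api": "carry_out", "payload": {
  "plan": [
    {"dx":-0.015,"dy":0.008,"dz":0.01,"ax":0,"ay":-4.3,"az":4.3,"gripper":40},
    {"dx":-0.03,"dy":0.016,"dz":0.019,"ax":0,"ay":-8.6,"az":8.6,"gripper":40},
    {"dx":-0.045,"dy":0.024,"dz":0.029,"ax":0,"ay":-13,"az":12.9,"gripper":40},
    {"dx":-0.06,"dy":0.032,"dz":0.038,"ax":0,"ay":-17.3,"az":17.3,"gripper":40},
    {"dx":-0.075,"dy":0.04,"dz":0.048,"ax":0,"ay":-21.6,"az":21.6,"gripper":40}
  ]
}}

```text
time_s: 7.48
position: [412.1, -265.1, 152.6]
ee_rot: [0.924, -0.001, -0.002, 0.383]
ft_force: [-0.9, 0.3, -1.2]
opening: 66.7
```

```bash
python3 - <<'E'
from ik import *
g=path((413,-257,150,-90,22,-80),10)
print("==")
path((413,-257,148,-90,18,-170),10,start=g)
E
```

```text
t 7.475 pos [ 412.1 -265.1  152.6] b,d,psi [-90.4  44.9  -0.2] j [-0.114  0.137 -0.604  0.723 -0.781  1.415] F [-0.9  0.3 -1.2] open 66.7
-0.002 -0.001 0.003 | -2.3 -0.1 -8.0   rows 1 tcp [ 410. -266.  149.] 
-0.005 -0.002 0.006 | -4.6 -0.6 -16.0   rows 2 tcp [ 407. -268.  147.] 
-0.007 -0.003 0.009 | -6.8 -1.4 -24.0   rows 3 tcp [ 405. -270.  144.] (array([ 0.2 ,  0.29, -0.69,  0.84, -0.88,  1.47]), np.float64(0.0)) (array([-0.09,  0.16, -0.67,  0.63, -0.9 ,  1.01]), np.float64(0.0))
-0.009 -0.003 0.012 | -9.0 -2.5 -31.9   rows 4 tcp [ 403. -272.  142.] 
-0.011 -0.003 0.015 | -11.0 -3.9 -39.9   rows 5 tcp [ 401. -274.  140.] 
--
-0.002 -0.001 0.002 | -1.7 -1.6 -7.9   rows 6 tcp [ 399. -276.  139.] (array([ 0.26,  0.38, -0.74,  0.86, -0.97,  1.21]), np.float64(0.0)) (array([-0.06,  0.2 , -0.73,  0.55, -1.02,  0.63]), np.float64(0.0))
-0.003 -0.002 0.004 | -3.1 -3.4 -15.9   rows 7 tcp [ 397. -277.  138.] 
-0.004 -0.002 0.006 | -4.4 -5.4 -23.9   rows 8 tcp [ 396. -279.  137.] 
-0.005 -0.003 0.008 | -5.3 -7.7 -31.9   rows 9 tcp [ 395. -281.  137.] (array([ 0.31,  0.49, -0.76,  0.91, -1.
[... 577 characters left out ...]
  147.] 
-0.013 0.005 -0.0 | 0.4 -2.0 -45.0   rows 5 tcp [ 398. -288.  149.] 
--
-0.003 0.0 -0.0 | 0.3 -0.3 -9.0   rows 6 tcp [ 400. -289.  151.] (array([ 0.32,  0.54, -0.76,  1.  , -1.11,  0.01]), np.float64(0.0)) (array([-0.02,  0.28, -0.77,  0.45, -1.23, -0.84]), np.float64(0.0))
-0.006 0.001 -0.0 | 0.6 -0.6 -18.0   rows 7 tcp [ 402. -289.  153.] 
-0.009 0.002 -0.0 | 0.9 -0.8 -27.0   rows 8 tcp [ 404. -290.  155.] 
-0.011 0.004 -0.0 | 1.3 -1.0 -36.0   rows 9 tcp [ 407. -290.  156.] (array([ 0.32,  0.55, -0.74,  1.03, -1.12, -0.44]), np.float64(0.0)) (array([-0.02,  0.3 , -0.75,  0.45, -1.25, -1.31]), np.float64(0.0))
-0.014 0.006 -0.0 | 1.8 -1.1 -45.0   rows 10 tcp [ 410. -290.  156.] 
--
```

{"api": "carry_out", "payload": {
  "plan": [
    {"dx":-0.002,"dy":-0.001,"dz":0.003,"ax":-2.3,"ay":-0.1,"az":-8,"gripper":40},
    {"dx":-0.005,"dy":-0.002,"dz":0.006,"ax":-4.6,"ay":-0.6,"az":-16,"gripper":40},
    {"dx":-0.007,"dy":-0.003,"dz":0.009,"ax":-6.8,"ay":-1.4,"az":-24,"gripper":40},
    {"dx":-0.009,"dy":-0.003,"dz":0.012,"ax":-9,"ay":-2.5,"az":-32,"gripper":40},
    {"dx":-0.011,"dy":-0.003,"dz":0.015,"ax":-11,"ay":-3.9,"az":-40,"gripper":40}
  ]
}}

```text
time_s: 8.1
position: [401.1, -273.1, 139.9]
ee_rot: [0.826, 0.305, -0.164, 0.445]
ft_force: [-0.1, -0.2, -1.3]
opening: 66.4
```

{"api": "carry_out", "payload": {
  "plan": [
    {"dx":-0.002,"dy":-0.001,"dz":0.002,"ax":-1.7,"ay":-1.6,"az":-8,"gripper":40},
    {"dx":-0.003,"dy":-0.002,"dz":0.004,"ax":-3.1,"ay":-3.4,"az":-16,"gripper":40},
    {"dx":-0.004,"dy":-0.002,"dz":0.006,"ax":-4.4,"ay":-5.4,"az":-24,"gripper":40},
    {"dx":-0.005,"dy":-0.003,"dz":0.008,"ax":-5.3,"ay":-7.7,"az":-32,"gripper":40},
    {"dx":-0.006,"dy":-0.003,"dz":0.01,"ax":-6,"ay":-10.1,"az":-40,"gripper":40}
  ]
}}

```text
time_s: 8.72
position: [394.5, -282.3, 135.8]
ee_rot: [0.631, 0.537, -0.361, 0.428]
ft_force: [0.6, -0.4, -2.1]
opening: 66.1
```

```bash
python3 - <<'E'
from ik import *
f,P=grab('side');g,_=grab('scene')
cv2.imwrite('pics/c5.png',np.hstack([cv2.resize(f["pixels"][200:410,140:420,::-1],(400,300)),cv2.resize(g["pixels"][80:290,100:380,::-1],(400,300))]))
path((413,-257,148,-90,18,-170),10,check=False)
E
```

```text
t 8.825 pos [ 394.1 -282.3  135.4] b,d,psi [-89.8  22.  -80.5] j [ 0.008  0.315 -0.765  0.5   -1.187  0.176] F [ 0.1  0.1 -1.6] open 66.1
-0.003 0.0 0.0 | -0.0 -0.4 -8.9   rows 1 tcp [ 394. -283.  138.] 
-0.006 0.001 0.0 | 0.0 -0.8 -17.9   rows 2 tcp [ 394. -285.  141.] 
-0.009 0.002 0.0 | 0.1 -1.2 -26.8   rows 3 tcp [ 395. -286.  144.] 
-0.011 0.004 0.0 | 0.3 -1.6 -35.8   rows 4 tcp [ 396. -287.  146.] 
-0.014 0.006 0.0 | 0.6 -2.0 -44.7   rows 5 tcp [ 398. -288.  149.] 
--
-0.003 0.0 -0.0 | 0.2 -0.3 -8.9   rows 6 tcp [ 399. -288.  151.] 
-0.005 0.001 -0.0 | 0.5 -0.5 -17.9   rows 7 tcp [ 402. -289.  153.] 
-0.008 0.002 -0.0 | 0.9 -0.7 -26.8   rows 8 tcp [ 404. -290.  154.] 
-0.011 0.004 -0.0 | 1.3 -0.9 -35.8   rows 9 tcp [ 407. -290.  156.] 
-0.013 0.005 -0.0 | 1.7 -1.0 -44.7   rows 10 tcp [ 410. -290.  156.] 
--
```

View pics/c5.png

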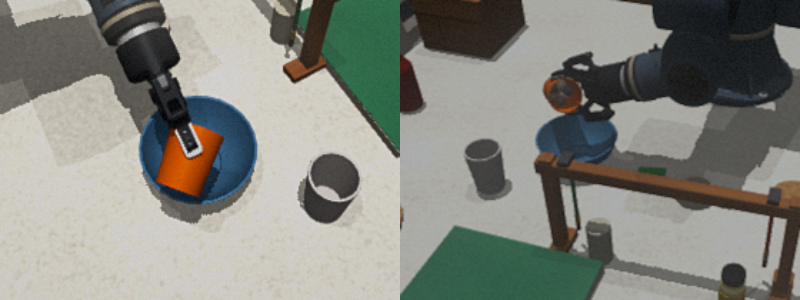

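The cup is tipped over the bowl with its mouth facing the scene camera, and the pebbles are still inside (scene half, (560,95)). I'll keep pouring.

{"api": "carry_out", "payload": {
  "plan": [
    {"dx":-0.003,"dy":0,"dz":0,"ax":0,"ay":-0.4,"az":-9,"gripper":40},
    {"dx":-0.006,"dy":0.001,"dz":0,"ax":0,"ay":-0.8,"az":-18,"gripper":40},
    {"dx":-0.008,"dy":0.002,"dz":0,"ax":0,"ay":-1.1,"az":-25,"gripper":40},
    {"dx":-0.01,"dy":0.003,"dz":0,"ax":0.2,"ay":-1.4,"az":-30,"gripper":40},
    {"dx":-0.011,"dy":0.004,"dz":0,"ax":0.3,"ay":-1.6,"az":-36,"gripper":40}
  ]
}}

```text
time_s: 9.45
position: [396.9, -286.7, 147.4]
ee_rot: [0.433, 0.698, -0.484, 0.302]
ft_force: [0.2, -0.1, -0.8]
opening: 66.7
```

{"api": "carry_out", "payload": {
  "plan": [
    {"dx":-0.002,"dy":0,"dz":0,"ax":0.1,"ay":-0.2,"az":-5,"gripper":40},
    {"dx":-0.003,"dy":0,"dz":0,"ax":0.2,"ay":-0.3,"az":-10,"gripper":40},
    {"dx":-0.005,"dy":0.001,"dz":0,"ax":0.4,"ay":-0.4,"az":-15,"gripper":40},
    {"dx":-0.006,"dy":0.001,"dz":0,"ax":0.6,"ay":-0.5,"az":-20,"gripper":40},
    {"dx":-0.008,"dy":0.002,"dz":0,"ax":0.8,"ay":-0.7,"az":-26,"gripper":40}
  ]
}}

```text
time_s: 10.07
position: [402.2, -288.8, 153.2]
ee_rot: [0.264, 0.772, -0.547, 0.187]
ft_force: [1.2, 0.1, -1.0]
opening: 66.8
```

```bash
python3 - <<'E'
from ik import *
path((413,-257,148,-90,14,-172),5,check=False)
E
```

```text
t 10.075 pos [ 402.2 -288.8  153.2] b,d,psi [ -90.    19.4 -142.3] j [ 0.003  0.319 -0.738  0.523 -1.232 -0.903] F [ 1.2  0.1 -1. ] open 66.8
-0.002 -0.0 -0.0 | 0.9 -0.6 -5.9   rows 1 tcp [ 404. -289.  155.] 
-0.004 -0.0 -0.0 | 1.8 -1.1 -11.9   rows 2 tcp [ 405. -289.  156.] 
-0.006 -0.0 -0.001 | 2.9 -1.6 -17.8   rows 3 tcp [ 407. -289.  157.] 
-0.008 0.0 -0.001 | 3.9 -1.9 -23.8   rows 4 tcp [ 409. -290.  158.] 
-0.01 0.001 -0.001 | 5.0 -2.1 -29.7   rows 5 tcp [ 410. -289.  159.] 
--
```

{"api": "carry_out", "payload": {
  "plan": [
    {"dx":-0.002,"dy":0,"dz":0,"ax":0.9,"ay":-0.6,"az":-6,"gripper":40},
    {"dx":-0.004,"dy":0,"dz":0,"ax":1.8,"ay":-1.1,"az":-12,"gripper":40},
    {"dx":-0.006,"dy":0,"dz":-0.001,"ax":2.9,"ay":-1.6,"az":-18,"gripper":40},
    {"dx":-0.008,"dy":0,"dz":-0.001,"ax":3.9,"ay":-1.9,"az":-24,"gripper":40},
    {"dx":-0.01,"dy":0.001,"dz":-0.001,"ax":5,"ay":-2.1,"az":-29.7,"gripper":40}
  ]
}}

```text
time_s: 10.7
position: [410.8, -289.7, 158.7]
ee_rot: [0.055, 0.786, -0.614, 0.043]
ft_force: [-0.1, 0.7, -0.8]
opening: 66.3
```

{"api": "carry_out", "payload": {
  "plan": [
    {"dx":0,"dy":0,"dz":0,"ax":0,"ay":0,"az":0,"gripper":40},
    {"dx":0,"dy":0,"dz":0,"ax":0,"ay":0,"az":0,"gripper":40},
    {"dx":0,"dy":0,"dz":0,"ax":0,"ay":0,"az":0,"gripper":40},
    {"dx":0,"dy":0,"dz":0,"ax":0,"ay":0,"az":0,"gripper":40}
  ]
}}

```text
time_s: 11.2
position: [410.7, -289.7, 159.4]
ee_rot: [0.055, 0.786, -0.614, 0.043]
ft_force: [0.2, 0.1, -1.4]
opening: 66.8
```

```bash
python3 - <<'E'
from ik import *
f,P=grab('side');g,_=grab('wrist')
cv2.imwrite('pics/c6.png',np.hstack([cv2.resize(f["pixels"][200:410,140:420,::-1],(400,300)),cv2.resize(g["pixels"][:,:,::-1],(400,300))]))
params()
E
```

```text
t 11.3 pos [ 410.7 -289.7  159.4] b,d,psi [ -90.   14. -172.] j [ 0.021  0.39  -0.709  0.556 -1.326 -1.343] F [ 0.5  0.5 -1.5] open 66.6
```

View pics/c6.png

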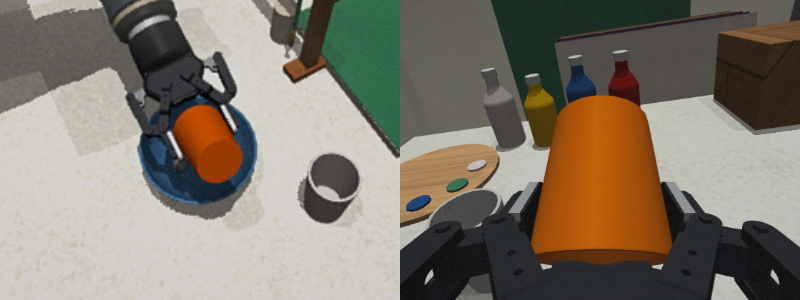

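The cup is inverted over the bowl at about 120°. I'll roll back with some lift and then count the pebbles.

```bash
python3 - <<'E'
from ik import *
path((413,-245,215,-90,43,0),20,check=False)
E
```

```text
t 11.3 pos [ 410.7 -289.7  159.4] b,d,psi [ -90.   14. -172.] j [ 0.021  0.39  -0.709  0.556 -1.326 -1.343] F [ 0.5  0.5 -1.5] open 66.6
0.002 -0.002 -0.001 | -1.4 0.3 8.6   rows 1 tcp [ 408. -289.  161.] 
0.005 -0.004 -0.002 | -2.8 0.8 17.2   rows 2 tcp [ 405. -289.  163.] 
0.007 -0.005 -0.003 | -4.1 1.6 25.8   rows 3 tcp [ 403. -288.  164.] 
0.009 -0.006 -0.004 | -5.3 2.5 34.4   rows 4 tcp [ 401. -287.  165.] 
0.011 -0.007 -0.006 | -6.5 3.7 42.9   rows 5 tcp [ 399. -285.  166.] 
--
0.001 -0.001 -0.001 | -0.8 1.1 8.6   rows 6 tcp [ 397. -284.  166.] 
0.002 -0.002 -0.003 | -1.5 2.5 17.2   rows 7 tcp [ 396. -282.  166.] 
0.003 -0.002 -0.005 | -1.9 3.9 25.8   rows 8 tcp [ 395. -280.  166.] 
0.004 -0.002 -0.007 | -2.2 5.4 34.4   rows 9 tcp [ 395. -278.  167.] 
0.005 -0.002 -0.009 | -2.2 7.0 43.0   rows 10 tcp [ 395. -276.  167.] 
--
0.001 0.001 -0.002 | 0.2 1.5 8.6   rows 11 tcp [ 395. -274.  167.] 
0.002 0.002 -0.005 | 0.6 2.9 17.2   rows 12 tcp [ 396. -271.  168.] 
0.002 0.003 -0.007 | 1.3 4.2 25.7   rows 13 tcp [ 397. -269.  168.] 
0.003 0.004 -0.01 | 2.1 5.5 34.3   rows 14 tcp [ 399. -266.  169.] 
0.003 0.006 -0.013 | 3.2 6.7 42.9   rows 15 tcp [ 400. -264.  171.] 
--
0.002 0.001 -0.002 | 1.2 0.9 8.6   rows 16 tcp [ 403. -261.  172.] 
0.003 0.003 -0.005 | 2.4 1.7 17.2   rows 17 tcp [ 405. -259.  174.] 
0.005 0.005 -0.008 | 3.8 2.2 25.8   rows 18 tcp [ 408. -257.  176.] 
0.006 0.008 -0.011 | 5.3 2.6 34.4   rows 19 tcp [ 410. -255.  179.] 
0.007 0.011 -0.014 | 6.9 2.8 42.9   rows 20 tcp [ 413. -254.  182.] 
--
```

{"api": "carry_out", "payload": {
  "plan": [
    {"dx":0.002,"dy":-0.002,"dz":-0.001,"ax":-1.4,"ay":0.3,"az":8.6,"gripper":40},
    {"dx":0.005,"dy":-0.004,"dz":-0.002,"ax":-2.8,"ay":0.8,"az":17,"gripper":40},
    {"dx":0.007,"dy":-0.005,"dz":-0.003,"ax":-4.1,"ay":1.6,"az":26,"gripper":40},
    {"dx":0.009,"dy":-0.006,"dz":-0.004,"ax":-5.3,"ay":2.5,"az":34,"gripper":40},
    {"dx":0.011,"dy":-0.007,"dz":-0.006,"ax":-6.5,"ay":3.7,"az":43,"gripper":40}
  ]
}}

```text
time_s: 11.92
position: [398.7, -285.1, 166.0]
ee_rot: [0.358, 0.744, -0.508, 0.244]
ft_force: [-0.1, -0.7, -2.0]
opening: 66.4
```

{"api": "carry_out", "payload": {
  "plan": [
    {"dx":0.001,"dy":-0.001,"dz":-0.001,"ax":-0.8,"ay":1.1,"az":8.6,"gripper":40},
    {"dx":0.002,"dy":-0.002,"dz":-0.003,"ax":-1.5,"ay":2.5,"az":17,"gripper":40},
    {"dx":0.003,"dy":-0.002,"dz":-0.005,"ax":-1.9,"ay":3.9,"az":26,"gripper":40},
    {"dx":0.004,"dy":-0.002,"dz":-0.007,"ax":-2.2,"ay":5.4,"az":34,"gripper":40},
    {"dx":0.005,"dy":-0.002,"dz":-0.009,"ax":-2.2,"ay":7,"az":43,"gripper":40}
  ]
}}

```text
time_s: 12.55
position: [394.0, -275.7, 166.9]
ee_rot: [0.631, 0.584, -0.347, 0.375]
ft_force: [1.0, -0.3, -1.6]
opening: 66.4
```

```bash
python3 - <<'E'
from ik import *
f,P=grab('side');g,_=grab('scene')
cv2.imwrite('pics/c7.png',np.hstack([cv2.resize(f["pixels"][245:365,200:360,::-1],(400,300),interpolation=cv2.INTER_CUBIC),cv2.resize(g["pixels"][110:215,150:290,::-1],(400,300),interpolation=cv2.INTER_CUBIC)]))
path((413,-245,215,-90,43,0),10,check=False)
E
```

```text
t 12.65 pos [ 394.3 -275.8  167.2] b,d,psi [-90.   28.5 -85.7] j [-0.014  0.195 -0.705  0.644 -1.074  0.046] F [ 0.1  0.  -1. ] open 66.3
0.001 0.0 -0.002 | 0.2 1.4 8.6   rows 1 tcp [ 395. -273.  167.] 
0.002 0.001 -0.005 | 0.7 2.8 17.1   rows 2 tcp [ 396. -271.  168.] 
0.002 0.002 -0.007 | 1.3 4.2 25.7   rows 3 tcp [ 397. -269.  169.] 
0.003 0.004 -0.01 | 2.2 5.5 34.3   rows 4 tcp [ 398. -266.  170.] 
0.003 0.006 -0.012 | 3.2 6.7 42.8   rows 5 tcp [ 400. -264.  171.] 
--
0.002 0.001 -0.003 | 1.2 0.9 8.6   rows 6 tcp [ 402. -261.  172.] 
0.003 0.003 -0.006 | 2.4 1.6 17.1   rows 7 tcp [ 405. -259.  174.] 
0.005 0.005 -0.009 | 3.8 2.2 25.7   rows 8 tcp [ 407. -257.  176.] 
0.006 0.008 -0.012 | 5.3 2.5 34.2   rows 9 tcp [ 410. -255.  179.] 
0.007 0.011 -0.015 | 7.0 2.7 42.8   rows 10 tcp [ 413. -254.  182.] 
--
```

View pics/c7.png

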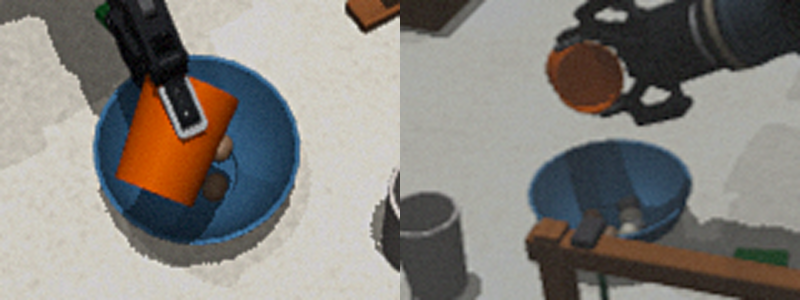

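The cup's interior is bare in the scene half at (585,78), and pebbles lie in the bowl. I'll finish the roll back to upright and plan the transfer.

{"api": "carry_out", "payload": {
  "plan": [
    {"dx":0.001,"dy":0,"dz":-0.002,"ax":0.2,"ay":1.4,"az":8.6,"gripper":40},
    {"dx":0.002,"dy":0.001,"dz":-0.005,"ax":0.7,"ay":2.8,"az":17,"gripper":40},
    {"dx":0.002,"dy":0.002,"dz":-0.007,"ax":1.3,"ay":4.2,"az":25.7,"gripper":40},
    {"dx":0.003,"dy":0.004,"dz":-0.01,"ax":2.2,"ay":5.5,"az":34.3,"gripper":40},
    {"dx":0.003,"dy":0.006,"dz":-0.012,"ax":3.2,"ay":6.7,"az":42.8,"gripper":40}
  ]
}}

```text
time_s: 13.28
position: [400.3, -264.0, 170.2]
ee_rot: [0.828, 0.326, -0.167, 0.424]
ft_force: [0.3, -1.0, -0.5]
opening: 66.6
```

{"api": "carry_out", "payload": {
  "plan": [
    {"dx":0.002,"dy":0.001,"dz":-0.003,"ax":1.2,"ay":0.9,"az":8.6,"gripper":40},
    {"dx":0.003,"dy":0.003,"dz":-0.006,"ax":2.4,"ay":1.6,"az":17,"gripper":40},
    {"dx":0.005,"dy":0.005,"dz":-0.009,"ax":3.8,"ay":2.2,"az":25.7,"gripper":40},
    {"dx":0.006,"dy":0.008,"dz":-0.012,"ax":5.3,"ay":2.5,"az":34.2,"gripper":40},
    {"dx":0.007,"dy":0.011,"dz":-0.015,"ax":7,"ay":2.7,"az":42.8,"gripper":40}
  ]
}}

```text
time_s: 13.9
position: [412.9, -253.8, 181.6]
ee_rot: [0.917, 0.001, -0.001, 0.398]
ft_force: [-0.6, -0.5, -0.9]
opening: 66.4
```

```bash
python3 - <<'E'
from ik import *
g=path((440,-10,205,-60,45,0),10)
path((413,219,170,-40,45,0),10,start=g)
E
```

```text
t 13.9 pos [ 412.9 -253.8  181.6] b,d,psi [-90.1  43.   -0.2] j [-0.07   0.117 -0.562  0.819 -0.817  1.468] F [-0.6 -0.5 -0.9] open 66.4
0.003 -0.017 -0.017 | 0.2 2.2 -2.0   rows 1 tcp [ 416. -230.  181.] 
0.006 -0.034 -0.033 | 0.4 4.4 -4.1   rows 2 tcp [ 419. -206.  180.] 
0.009 -0.051 -0.05 | 0.6 6.6 -6.1   rows 3 tcp [ 422. -183.  179.] (array([ 0.35,  0.15, -0.65,  0.97, -0.79,  1.85]), np.float64(0.0)) (array([ 0.07,  0.06, -0.62,  0.81, -0.81,  1.45]), np.float64(0.0))
0.013 -0.068 -0.067 | 0.8 8.8 -8.2   rows 4 tcp [ 425. -159.  178.] 
0.016 -0.085 -0.083 | 0.9 10.9 -10.3   rows 5 tcp [ 429. -135.  177.] 
--
0.009 -0.016 -0.015 | 0.2 2.2 -2.0   rows 6 tcp [ 432. -112.  176.] (array([ 0.52,  0.13, -0.67,  0.98, -0.78,  1.87]), np.float64(0.0)) (array([ 0.24,  0.04, -0.64,  0.82, -0.8 ,  1.47]), np.float64(0.0))
0.018 -0.032 -0.031 | 0.4 4.3 -4.1   rows 7 tcp [435. -88. 175.] 
0.027 -0.048 -0.046 | 0.6 6.5 -6.2   rows 8 tcp [438. -64. 173.] 
0.036 -0.064 -0.061 | 0.8 8.6 -8.3   rows 9 tcp [441. -40. 172.] (array([ 0.68,  0.13, -0.68,  0.98, -0.77,  1.87]), np.float64(0.0)) (arra
[... 516 characters left out ...]
p [434.  76. 157.] 
0.047 -0.087 -0.063 | 0.0 7.1 -7.1   rows 5 tcp [431.  99. 154.] 
--
0.013 -0.016 -0.011 | -0.0 1.4 -1.4   rows 6 tcp [429. 122. 150.] (array([ 1.02,  0.22, -0.62,  1.  , -0.74,  1.97]), np.float64(0.0)) (array([ 0.77,  0.14, -0.59,  0.87, -0.78,  1.62]), np.float64(0.0))
0.026 -0.033 -0.022 | 0.0 2.8 -2.8   rows 7 tcp [426. 145. 147.] 
0.039 -0.049 -0.033 | -0.0 4.2 -4.2   rows 8 tcp [424. 168. 143.] 
0.052 -0.065 -0.044 | -0.0 5.6 -5.6   rows 9 tcp [421. 191. 140.] (array([ 1.14,  0.28, -0.57,  1.  , -0.74,  1.98]), np.float64(0.0)) (array([ 0.89,  0.21, -0.54,  0.88, -0.78,  1.65]), np.float64(0.0))
0.064 -0.081 -0.055 | -0.0 7.0 -7.0   rows 10 tcp [419. 214. 136.] 
--
```

{"api": "carry_out", "payload": {
  "plan": [
    {"dx":0.003,"dy":-0.017,"dz":-0.017,"ax":0.2,"ay":2.2,"az":-2,"gripper":40},
    {"dx":0.006,"dy":-0.034,"dz":-0.033,"ax":0.4,"ay":4.4,"az":-4.1,"gripper":40},
    {"dx":0.009,"dy":-0.051,"dz":-0.05,"ax":0.6,"ay":6.6,"az":-6.1,"gripper":40},
    {"dx":0.013,"dy":-0.068,"dz":-0.067,"ax":0.8,"ay":8.8,"az":-8.2,"gripper":40},
    {"dx":0.016,"dy":-0.085,"dz":-0.083,"ax":0.9,"ay":10.9,"az":-10.3,"gripper":40}
  ]
}}

```text
time_s: 14.52
position: [428.9, -134.4, 176.0]
ee_rot: [0.912, 0.124, 0.05, 0.388]
ft_force: [-0.4, -0.5, -1.7]
opening: 66.4
```

{"api": "carry_out", "payload": {
  "plan": [
    {"dx":0.009,"dy":-0.016,"dz":-0.015,"ax":0.2,"ay":2.2,"az":-2,"gripper":40},
    {"dx":0.018,"dy":-0.032,"dz":-0.031,"ax":0.4,"ay":4.3,"az":-4.1,"gripper":40},
    {"dx":0.027,"dy":-0.048,"dz":-0.046,"ax":0.6,"ay":6.5,"az":-6.2,"gripper":40},
    {"dx":0.036,"dy":-0.064,"dz":-0.061,"ax":0.8,"ay":8.6,"az":-8.3,"gripper":40},
    {"dx":0.045,"dy":-0.08,"dz":-0.077,"ax":1,"ay":10.8,"az":-10.4,"gripper":40}
  ]
}}

```text
time_s: 15.15
position: [443.4, -15.6, 171.7]
ee_rot: [0.891, 0.242, 0.099, 0.37]
ft_force: [-0.3, -1.2, -0.4]
opening: 66.5
```

{"api": "carry_out", "payload": {
  "plan": [
    {"dx":0.009,"dy":-0.017,"dz":-0.013,"ax":0,"ay":1.4,"az":-1.4,"gripper":40},
    {"dx":0.019,"dy":-0.035,"dz":-0.025,"ax":0,"ay":2.8,"az":-2.8,"gripper":40},
    {"dx":0.028,"dy":-0.052,"dz":-0.038,"ax":0,"ay":4.2,"az":-4.2,"gripper":40},
    {"dx":0.037,"dy":-0.07,"dz":-0.05,"ax":0,"ay":5.7,"az":-5.7,"gripper":40},
    {"dx":0.047,"dy":-0.087,"dz":-0.063,"ax":0,"ay":7.1,"az":-7.1,"gripper":40}
  ]
}}

```text
time_s: 15.78
position: [430.8, 99.7, 154.7]
ee_rot: [0.867, 0.319, 0.131, 0.36]
ft_force: [0.2, 0.7, -1.2]
opening: 66.1
```

{"api": "carry_out", "payload": {
  "plan": [
    {"dx":0.013,"dy":-0.016,"dz":-0.011,"ax":0,"ay":1.4,"az":-1.4,"gripper":40},
    {"dx":0.026,"dy":-0.033,"dz":-0.022,"ax":0,"ay":2.8,"az":-2.8,"gripper":40},
    {"dx":0.039,"dy":-0.049,"dz":-0.033,"ax":0,"ay":4.2,"az":-4.2,"gripper":40},
    {"dx":0.052,"dy":-0.065,"dz":-0.044,"ax":0,"ay":5.6,"az":-5.6,"gripper":40},
    {"dx":0.064,"dy":-0.081,"dz":-0.055,"ax":0,"ay":7,"az":-7,"gripper":40}
  ]
}}

```text
time_s: 16.4
position: [417.9, 214.6, 136.3]
ee_rot: [0.836, 0.393, 0.161, 0.347]
ft_force: [0.0, 0.1, -0.7]
opening: 66.4
```

{"api": "carry_out", "payload": {
  "plan": [
    {"dx":0,"dy":0,"dz":0,"ax":0,"ay":0,"az":0,"gripper":40},
    {"dx":0,"dy":0,"dz":0,"ax":0,"ay":0,"az":0,"gripper":40}
  ]
}}

```text
time_s: 16.65
position: [418.0, 213.3, 136.5]
ee_rot: [0.837, 0.391, 0.161, 0.347]
ft_force: [-0.2, 0.1, -1.4]
opening: 66.3
```

```bash
cat > cup.py <<'E'
from ik import *
from scipy.optimize import least_squares
def cupfit(view,box,o0):
    f,P=grab(view);px=f["pixels"].astype(float);u0,u1,v0,v1=box
    q=P[v0:v1,u0:u1].reshape(-1,3);c=px[v0:v1,u0:u1].reshape(-1,3)
    k=(c[:,0]>1.8*c[:,2])&(c[:,0]-c[:,2]>35)&(np.linalg.norm(q-np.array(o0)-[0,0,40],axis=1)<65)&(q[:,2]>12);q=q[k]
    def g(a):
        ax=np.array([a[3],a[4],1]);ax/=np.linalg.norm(ax);w=q-a[:3];h=w@ax;rr=np.linalg.norm(w-np.outer(h,ax),axis=1)
        ro=29+6*h/80;e=np.minimum(abs(rr-ro),abs(rr-ro+3)); return np.hypot(e,np.clip(h-80,0,None)+np.clip(-h,0,None))
    r=least_squares(g,[*o0,0,0],loss="soft_l1");print(view,"origin",r.x[:3].round(1),"tilt",np.degrees(r.x[3:]).round(1),len(q),"rmed",np.median(g(r.x)).round(2),"zmax",q[:,2].max().round(1))
    return f
E
python3 - <<'E'
from cup import *
params();s=ctrl.observe();q=R.from_quat(s["ee_rot"]);o=s["position"]+q.apply([0,18.5-56.6,-28.9+56.6]);print("expected origin",o,"axis",q.apply([0,.707,-.707]))
f=cupfit("side",(100,300,80,260),o);g=cupfit("scene",(250,480,100,300),o)
cv2.imwrite('pics/c8.png',np.hstack([cv2.resize(f["pixels"][100:370,100:400,::-1],(400,360)),cv2.resize(g["pixels"][100:280,180:440,::-1],(400,360))]))
E
```

```text
t 16.65 pos [418.  213.3 136.5] b,d,psi [-40.1  45.   -0.1] j [ 0.952  0.238 -0.523  0.891 -0.783  1.682] F [-0.2  0.1 -1.4] open 66.3
expected origin [412.33090984 217.93943466  89.95768278] axis [6.05028023e-04 1.72398381e-03 9.99847319e-01]
side origin [414.3 216.7  99.4] tilt [-1.7  0.9] 423 rmed 0.64 zmax 178.5
scene origin [414.1 218.3  92.7] tilt [0.1 0.2] 554 rmed 0.78 zmax 173.3
```

View pics/c8.png

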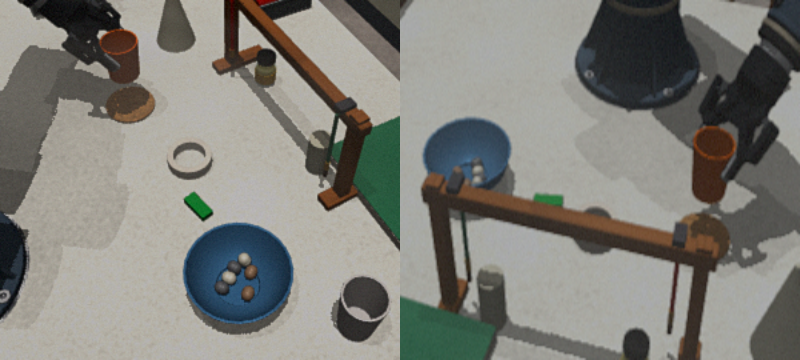

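All six pebbles are in the bowl in the left half, around (222–251, 259–293). The upright cup at (121,55) hangs over the coaster, and both fits put its axis within about 2 mm of the coaster centre. I'll lower it now.

{"api": "carry_out", "payload": {
  "plan": [
    {"dx":0,"dy":-0.014,"dz":0.014,"ax":0,"ay":0,"az":0,"gripper":40},
    {"dx":0,"dy":-0.029,"dz":0.029,"ax":0,"ay":0,"az":0,"gripper":40},
    {"dx":0,"dy":-0.042,"dz":0.042,"ax":0,"ay":0,"az":0,"gripper":40},
    {"dx":0,"dy":-0.05,"dz":0.05,"ax":0,"ay":0,"az":0,"gripper":40},
    {"dx":0,"dy":-0.052,"dz":0.052,"ax":0,"ay":0,"az":0,"gripper":40}
  ]
}}

```text
time_s: 17.38
position: [418.0, 213.4, 62.7]
ee_rot: [0.837, 0.39, 0.161, 0.347]
ft_force: [0.2, 0.3, -0.7]
opening: 66.7
```

{"api": "carry_out", "payload": {
  "plan": [
    {"dx":0,"dy":0,"dz":0,"ax":0,"ay":0,"az":0,"gripper":40},
    {"dx":0,"dy":-0.001,"dz":0.001,"ax":0,"ay":0,"az":0,"gripper":40},
    {"dx":0,"dy":-0.002,"dz":0.002,"ax":0,"ay":0,"az":0,"gripper":40},
    {"dx":0,"dy":-0.003,"dz":0.003,"ax":0,"ay":0,"az":0,"gripper":40},
    {"dx":0,"dy":-0.003,"dz":0.003,"ax":0,"ay":0,"az":0,"gripper":40}
  ]
}}

```text
time_s: 18.0
position: [418.0, 213.8, 58.7]
ee_rot: [0.837, 0.39, 0.162, 0.347]
ft_force: [0.3, -0.8, -0.4]
opening: 66.6
```

```bash
python3 - <<'E'
from cup import *
params();s=ctrl.observe();q=R.from_quat(s["ee_rot"]);o=s["position"]+q.apply([0,18.5-56.6,-28.9+56.6]);print("expected origin",o)
cupfit("side",(100,300,80,260),o);cupfit("scene",(250,480,100,300),o);params()
E
```

```text
t 18.0 pos [418.  213.8  58.7] b,d,psi [-40.  45.  -0.] j [ 0.953  0.349 -0.614  0.688 -0.782  1.684] F [ 0.3 -0.8 -0.4] open 66.6
expected origin [412.32563613 218.56425683  12.17262157]
side origin [412.9 219.   20. ] tilt [-0.8 -0.6] 368 rmed 0.78 zmax 99.9
scene origin [414.3 219.6  20. ] tilt [-0.8 -0.4] 436 rmed 0.74 zmax 96.8
t 18.1 pos [418.  213.9  58.8] b,d,psi [-40.  45.   0.] j [ 0.953  0.349 -0.614  0.688 -0.782  1.684] F [-0.1 -0.2 -0.9] open 66.6
```

{"api": "carry_out", "payload": {
  "plan": [
    {"dx":0,"dy":-0.001,"dz":0.001,"ax":0,"ay":0,"az":0,"gripper":40},
    {"dx":0,"dy":-0.002,"dz":0.002,"ax":0,"ay":0,"az":0,"gripper":40},
    {"dx":0,"dy":-0.003,"dz":0.003,"ax":0,"ay":0,"az":0,"gripper":40},
    {"dx":0,"dy":-0.0035,"dz":0.0035,"ax":0,"ay":0,"az":0,"gripper":40},
    {"dx":0,"dy":-0.0035,"dz":0.0035,"ax":0,"ay":0,"az":0,"gripper":40}
  ]
}}

```text
time_s: 18.73
position: [418.0, 213.8, 53.8]
ee_rot: [0.837, 0.39, 0.162, 0.347]
ft_force: [-0.3, 0.3, -0.9]
opening: 66.4
```

{"api": "carry_out", "payload": {
  "plan": [
    {"dx":0,"dy":-0.0005,"dz":0.0005,"ax":0,"ay":0,"az":0,"gripper":40},
    {"dx":0,"dy":-0.0005,"dz":0.0005,"ax":0,"ay":0,"az":0,"gripper":40}
  ]
}}

```text
time_s: 18.98
position: [418.0, 213.9, 53.1]
ee_rot: [0.837, 0.39, 0.162, 0.347]
ft_force: [-0.1, -0.0, -1.1]
opening: 66.2
```

Still no contact, so I'll continue in 0.7 mm steps.

{"api": "carry_out", "payload": {
  "plan": [
    {"dx":0,"dy":-0.0005,"dz":0.0005,"ax":0,"ay":0,"az":0,"gripper":40},
    {"dx":0,"dy":-0.0005,"dz":0.0005,"ax":0,"ay":0,"az":0,"gripper":40}
  ]
}}

```text
time_s: 19.23
position: [418.0, 213.9, 52.3]
ee_rot: [0.837, 0.39, 0.162, 0.347]
ft_force: [-0.2, -0.0, -0.7]
opening: 66.5
```

{"api": "carry_out", "payload": {
  "plan": [
    {"dx":0,"dy":-0.0005,"dz":0.0005,"ax":0,"ay":0,"az":0,"gripper":40},
    {"dx":0,"dy":-0.0005,"dz":0.0005,"ax":0,"ay":0,"az":0,"gripper":40}
  ]
}}

```text
time_s: 19.48
position: [418.2, 213.8, 52.2]
ee_rot: [0.837, 0.39, 0.162, 0.347]
ft_force: [-4.1, 0.5, 9.1]
opening: 66.9
```

{"api": "carry_out", "payload": {
  "plan": [
    {"dx":0,"dy":-0.0005,"dz":0.0005,"ax":0,"ay":0,"az":0,"gripper":40},
    {"dx":0,"dy":-0.0005,"dz":0.0005,"ax":0,"ay":0,"az":0,"gripper":40}
  ]
}}

```text
time_s: 19.73
position: [418.4, 213.8, 52.1]
ee_rot: [0.837, 0.39, 0.162, 0.348]
ft_force: [-10.5, 1.0, 22.1]
opening: 66.7
```

{"api": "carry_out", "payload": {
  "plan": [
    {"dx":0,"dy":0.0009,"dz":-0.0009,"ax":0,"ay":0,"az":0,"gripper":40},
    {"dx":0,"dy":0.0009,"dz":-0.0009,"ax":0,"ay":0,"az":0,"gripper":80},
    {"dx":0,"dy":0.0009,"dz":-0.0009,"ax":0,"ay":0,"az":0,"gripper":90},
    {"dx":0,"dy":0.0009,"dz":-0.0009,"ax":0,"ay":0,"az":0,"gripper":100},
    {"dx":0,"dy":0.0009,"dz":-0.0009,"ax":0,"ay":0,"az":0,"gripper":100}
  ]
}}

```text
time_s: 20.35
position: [418.0, 213.9, 52.2]
ee_rot: [0.837, 0.39, 0.162, 0.347]
ft_force: [0.1, -0.3, -0.2]
opening: 85.1
```

{"api": "carry_out", "payload": {
  "plan": [
    {"dx":0,"dy":0,"dz":0,"ax":0,"ay":0,"az":0,"gripper":100},
    {"dx":0,"dy":0,"dz":0,"ax":0,"ay":0,"az":0,"gripper":100}
  ]
}}

```text
time_s: 20.6
position: [418.0, 213.9, 52.2]
ee_rot: [0.837, 0.39, 0.162, 0.347]
ft_force: [0.4, 0.1, 0.2]
opening: 85.4
```

```bash
python3 - <<'E'
from cup import *
params()
cupfit("side",(100,300,80,260),(413,219,6));cupfit("scene",(250,480,100,300),(413,219,6))
g,_=grab("wrist");save(g,"w9.png");params()
E
```

```text
t 20.6 pos [418.  213.9  52.2] b,d,psi [-40.  45.   0.] j [ 0.953  0.36  -0.62   0.671 -0.782  1.684] F [0.4 0.1 0.2] open 85.4
side origin [411.5 217.4   9. ] tilt [0.9 1. ] 373 rmed 0.69 zmax 87.0
scene origin [412.6 220.   11.6] tilt [ 0.7 -0.4] 430 rmed 0.79 zmax 91.1
t 20.75 pos [418.  213.9  52.2] b,d,psi [-40.  45.   0.] j [ 0.953  0.36  -0.62   0.671 -0.782  1.684] F [ 0.5  0.3 -0.9] open 85.3
```

View pics/w9.png

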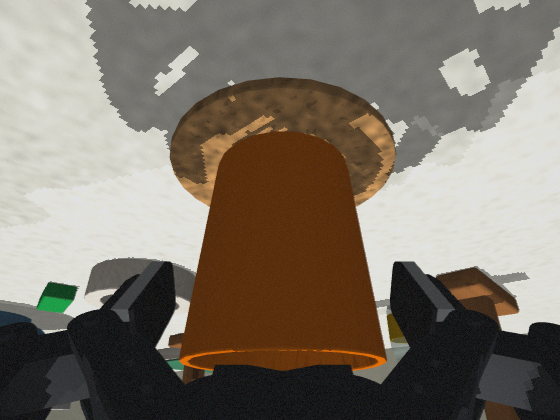

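The cup stands on the coaster, base at about (283,150) centred on the disc, with both pads clear at columns 165 and 400. I'll retract along the tool axis.

{"api": "carry_out", "payload": {
  "plan": [
    {"dx":0,"dy":0,"dz":-0.015,"ax":0,"ay":0,"az":0,"gripper":100},
    {"dx":0,"dy":0,"dz":-0.04,"ax":0,"ay":0,"az":0,"gripper":100},
    {"dx":0,"dy":0,"dz":-0.07,"ax":0,"ay":0,"az":0,"gripper":100},
    {"dx":0,"dy":0,"dz":-0.1,"ax":0,"ay":0,"az":0,"gripper":100},
    {"dx":0,"dy":0,"dz":-0.12,"ax":0,"ay":0,"az":0,"gripper":100}
  ]
}}

```text
time_s: 21.38
position: [352.5, 269.2, 138.0]
ee_rot: [0.837, 0.391, 0.162, 0.347]
ft_force: [-0.8, 0.3, -0.4]
opening: 85.4
```

{"api": "carry_out", "payload": {
  "plan": [
    {"dx":0,"dy":0.03,"dz":-0.03,"ax":0,"ay":0,"az":0,"gripper":100},
    {"dx":0,"dy":0.03,"dz":-0.03,"ax":0,"ay":0,"az":0,"gripper":100},
    {"dx":0,"dy":0.03,"dz":-0.03,"ax":0,"ay":0,"az":0,"gripper":100}
  ]
}}

```text
time_s: 21.75
position: [352.9, 268.3, 179.2]
ee_rot: [0.837, 0.39, 0.162, 0.347]
ft_force: [-0.3, 0.7, -1.1]
opening: 85.3
```

```bash
python3 - <<'E'
from cup import *
params()
f=cupfit("side",(100,300,80,260),(413,219,6));g=cupfit("scene",(250,480,100,300),(413,219,6))
cv2.imwrite('pics/c10.png',np.hstack([cv2.resize(f["pixels"][70:370,100:400,::-1],(400,400)),cv2.resize(g["pixels"][100:310,140:460,::-1],(400,400))]))
params()
E
```

```text
t 21.75 pos [352.9 268.3 179.2] b,d,psi [-40.  45.   0.] j [ 1.143  0.269 -0.368  1.195 -0.75   1.944] F [-0.3  0.7 -1.1] open 85.3
side origin [412.5 216.5  12.9] tilt [0.1 2.4] 253 rmed 0.64 zmax 87.1
scene origin [413.6 220.2  15.3] tilt [ 0.2 -0.9] 307 rmed 0.7 zmax 89.2
t 21.85 pos [352.8 267.9 178.8] b,d,psi [-40.1  45.   -0.1] j [ 1.142  0.27  -0.368  1.195 -0.75   1.944] F [-0.7 -0.5  0.1] open 85.1
```

View pics/c10.png

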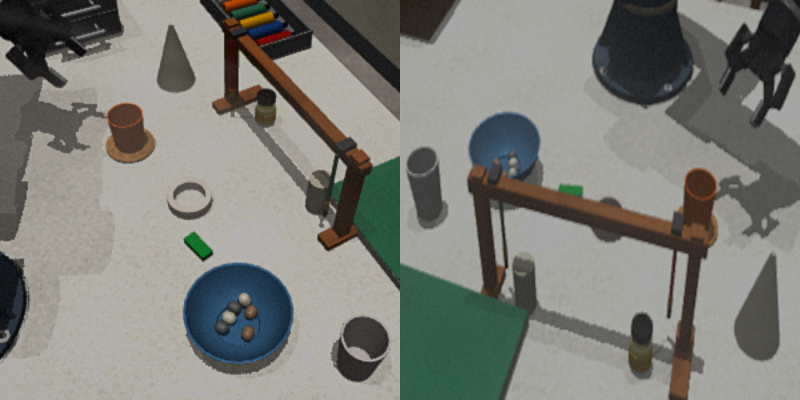

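The cup stands upright on the coaster at (127,130), six pebbles lie in the bowl, the robot is clear, and the other objects look unmoved.

```bash
python3 -c "
from workcell import ctrl
print(ctrl.close_job())"
```

```text
the job is handed in; nothing more can be done
None
```

I gripped the cup with the tool tilted 45° and drew it out towards the robot from under the rail. I then lifted it, poured it over the bowl at up to about 120°, stood it on the coaster, let go and backed away. The job was handed in at about 22 s of the 64 s allowed.

**Last checks**
- All six pebbles can be counted in the bowl, and the cup looked empty after the pour.
- The cup stands upright with its base centre about 1–3 mm from the coaster's centre, where about 21 mm is allowed. This comes from the two camera fits.
- The gripper is open and clear of everything.
- The other objects look unmoved in the pictures; I did not re-measure their positions.

**Disagreements**
- Both cameras put the cup's underside 3–9 mm higher than the coaster's 6 mm top face. One of them also showed a 2.4° tilt where the other showed under 1°. I put this down to fit and depth error: the arm felt contact at the expected height, and the wrist picture shows the cup on the coaster with its base centred.
- Setting the cup down I pressed one step too far, to about 22 N through the held cup, then backed off about 1 mm before releasing.

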